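# Seat a reference lamp in the light-meter bench

## Robot

A 6-joint arm with a two-finger parallel gripper is mounted at the origin on the work surface. World frame = base frame: x ahead of the robot, y to its left, z up, the work surface at z = 0. Lengths are in m, angles in rad, forces in N, time in s.
With the tool pointing down it reaches from about 0.375 to 0.975 m from the base axis. Payload 3.8 kg.
Tool frame: the origin (TCP) lies at the very end of the fingers, on their centre line; the grasp point (between the pads) lies 19 mm behind it; z points along the fingers, y is the direction in which the jaws open and shut (so a half turn about z gives the same grasp; the last joint's range is limited). The gripper opens to 88 mm and grips with 3 to 60 N. Pads are 18 mm wide; open, the fingers measure 123 mm over their backs; the gripper's body (75 mm by 187 mm) begins 45 mm behind the grasp point.
Start: joints at [-1.157, 0.264, 1.604, -0, 1.274, -0.037], TCP at [0.294, -0.608, 0.239] pointing down, gripper open.
Joint ranges: [-2.63, 2.63], [-0.94, 2.18], [0.31, 2.57], [-1.31, 4.45], [0, 2.66], [-2.55, 2.55]. Speed limits (rad/s): [2.57, 2.57, 3.14, 3.14, 3.14, 3.14].

## Interface

Orientations are given as a rotation vector (axis times angle).
In Python, from station import bot, eyes gives the robot as it stands.
- The arm moves only by the shell command python3 -m crank 'ROWS' [FORCE]. ROWS is JSON, a list of rows, each an object of numbers: "x", "y", "z": the shift along the world's x, y, z in m; "ax", "ay", "az": the turn, a rotation vector about the world's x, y, z in degrees; "hand": the finger opening in m, from 0 to 0.0881. In form: [{"x": .., "y": .., "z": .., "ax": .., "ay": .., "az": .., "hand": ..}, ...]. A call has exactly 10 rows; each row shifts and turns the commanded pose from where the row before left it; what a row does not reach is not made up. A row lasts 1/12 s, in which the tool goes at most 41.7 mm and 7.16 degrees, less where a joint would pass 70% of its speed; a pose out of reach is approached as far as the arm can. A call is refused whole if a number of a shift passes 0.0417 or a number of a turn 7.16, either way. A call with a gripper value outside its range is refused whole. The fingers move at their own pace and stop on an object; FORCE is the grip in N (left out, the last holds). Time passes only in rows, so rows that do not move let the fingers close, or fill a call up. It gives the time, the measured TCP pose, the force and the opening at its end, in the units of the state.
- bot.sense(): the state, without advancing time (a new reading comes with each control period).
- eyes.read_camera(name): name is "scene" or "top" or "wrist"; returns a dict with "img" (400x640x3 uint8, red, green, blue), "intrinsics" (3x3 intrinsics, pixels), "dist" ([k1, k2, p1, p2, k3] as OpenCV has them; the pictures are not rectified), "camera_from_world" (4x4, takes a point from world to camera coordinates). Camera axes: x right, y down, z forward; pixel columns grow to the right and rows downward; lengths in m; the calibration is good to about 2 mm. A picture is of the moment at which its call begins. There is no depth.
- bot.hand_in(): hands the job in, once; it reports no verdict.
Trained networks look in a picture, given as the dict that the camera call returned (one of the last four; its "shot" number tells which), for a name from the list of things; names that differ only in an ending like _2 or _b are one class to them, and where a whole thing is asked for, a point or a joint stands for the part that bears it (a point fixed in the world has none). Each returns a list of dicts, best first, with "score" (0 to 1); they miss things now and then, are a little off and sometimes report something else, mostly with a low value. They report only what shows in the picture. A call takes as long as a camera call. They do not tell look-alikes from the thing itself.
- eyes.trace(picture, name): "pixels" (400x640 bool, what is visible of it) and "point" ([row, column] in pixels, amid what is visible of it).
The state is a dict: "time": time; "qpos": joint angles; "qvel": joint speeds; "effort": joint torques, N m; "position": TCP position; "tool_rot": TCP orientation; "contact_force": force on the tool from outside, world axes, zero at the start; "moment": the same for the moment, N m; "opening": finger opening in m.
Only numpy, scipy, OpenCV 4.12 (cv2) and the standard library are available. Lean on these libraries where they do the work, as an engineer would, in place of code of your own. Each camera call takes 0.05 s, during which the arm holds its last target. There are 200 camera calls.

## Task

Lay the long battery lamp in the V-groove of the light-meter bench with its lens towards the meter and let go of it, then push it gently along the groove, into the shroud, until it bears firmly on the meter's seating ring. Then swing the hold-down arm over until its pad rests on the lamp. Do not drop or knock the lamp, do not press hard on the delicate meter, and leave everything else where it is.

Things in the scene. Friction and masses are not known exactly. Their poses are not given: they have to be found in the camera images.
- lamp: The long lamp: a bare aluminium cylinder 130 mm long, 40 mm in diameter (39 mm over its middle 66 mm), 0.35 to 0.7 kg, balanced at its middle. Origin on its axis at mid-length, x along the axis to the lens end, rolled anyhow. It starts on either place of the rest, lens roughly to the robot's right, its axis 38 mm above the table and 11 mm above the tops of the saddles.
- lens (a point): Centre of the lamp's flat lens end (36 mm in diameter), 65 mm from its origin along its x.
- tail (a point): Centre of the lamp's flat tail end (34 mm rubber cap), 65 mm from its origin along -x: the face to push on.
- short_lamp: The other lamp on the rest, of the same diameter but only 90 mm long; not wanted, leave it there. Origin on its axis at mid-length, x along the axis to its lens.
- rest: Fixed grey lamp rest, a plate 150 x 180 mm with two pairs of plastic V saddles; origin under its centre. Its x axis is the direction of both lamps; the two places lie at y = +55 and -55 mm.
- bench: Fixed light-meter bench, a grey base plate 340 x 144 x 12 mm; origin under its centre, x along the groove to the meter. An aluminium 90 degree V-groove rail runs from x = -165 to x = 75 mm at y = 0, its top edges 37 mm above the table; a lamp in it has its axis at 48.3 mm. Dry metal on metal: sliding the lamp takes about 1.5 to 7 N, different each time.
- groove (a point): A point on the axis of a lamp lying in the groove, at x = -80 mm of the bench, 48.3 mm above the table: a lamp laid with its middle here lies wholly outside the shroud (lens 50 mm short of its mouth) and clear of the hold-down.
- meter: Fixed black meter head at the bench's +x end (88 x 100 mm, top 118 mm above the table); same origin and axes as the bench. Its shroud, a tunnel 54 mm wide and 40 mm deep, roof 79 mm above the table, hides the rigid seating ring (39 mm across, square to the groove, on its axis). A sound seating is 3 N or more on the ring for about half a second; more than 15 N from the lamp harms the meter.
- shroud_mouth (a point): Centre of the shroud's mouth, at x = 35 mm of the bench, on the axis of the groove, axes as the bench. The ring is screw-set: its face lies anywhere from 28 to 40 mm inside this mouth, is not measured and must be felt for. Slide the lamp slowly, note the sliding force, and stop when the push rises above it by the seating force.
- hold_down (a joint): Angle of the hold-down arm, rad: 0 when its rubber pad rests on a lamp in the groove, growing as it opens; it starts open, leaning outwards at about 1.7 to 1.9 (1.57 is upright). The stiff hinge stays where it is left (0.05 N m, under 1 N at the knob).
- clamp_hinge (a point): Hinge of the hold-down arm, on a post at x = 10 mm, y = -42 mm of the bench, 74.5 mm above the table; its axis is parallel to the groove. Open, the arm stands up from here and leans to the bench's -y side; closed, it lies level across the lamp towards +y.
- clamp_knob (a point): Centre of the black ball knob (18 mm) at the arm's end, 102 mm from the hinge; the arm itself is a bar 10 mm wide and 8 mm thick with the pad 42 mm from the hinge.
- lens_cap: Bystander: loose black lens cap, a disc 42 mm across and 11 mm high, standing on the bench's base plate on its +y side; origin under its centre. Leave alone.
- driver: Bystander: loose screwdriver lying behind the bench; origin under its centre. Leave alone.
- tape: Bystander: loose white roll of tape, 96 mm across, 19 mm high; origin under its centre. Leave alone.
- bulb: Bystander: loose light bulb standing cap down, 58 mm across, 90 mm high; origin under its centre. Leave alone.
- screw_jar: Bystander: loose clear jar of 52 mm, 65 mm high; origin under its centre. Leave alone.
- mug: Bystander: loose blue mug, 80 mm across, 95 mm high; origin under its centre. Leave alone.
- driver_box: Bystander: loose white LED driver box, 95 x 45 x 30 mm; origin under its centre. Leave alone.
Not all that is in view belongs to the job. Leave any orange look-alike of the lamp alone.

How it is judged:
By the outcome, as a careful person would: the job done as asked, in the order asked, and still so for the second after the job is handed in, with the robot touching nothing.
It also fails if it takes over 72 s, if anything falls off the work surface, if the arm or the gripper's body presses on something with over 40 N, if the wrist force passes 120 N, or if a joint passes its speed limit or range.

## Working session

There is one attempt and no reset: what is moved stays moved. The work goes in short steps, Python scripts to look and compute and a shell command to move; the robot and the scene stay as the last step left them, time stands still between calls to the robot, and variables do not carry over. Pictures are saved under pics/ and viewed, about 8 in all and at most 12, crops included, and the job is handed in when it is done.

```bash
ls; mkdir -p pics
cat > h.py <<'E'
import numpy as np, cv2
from station import bot, eyes
def shot(n,f=None):
    p=eyes.read_camera(n)
    if f: cv2.imwrite('pics/'+f,p['img'][:,:,::-1])
    return p
def ray(p,uv):
    K=np.array(p['intrinsics']);d=np.array(p['dist']);T=np.array(p['camera_from_world'])
    q=cv2.undistortPoints(np.array(uv,float).reshape(-1,1,2),K,d).reshape(-1,2)
    R=T[:3,:3];c=-R.T@T[:3,3]
    return c,np.c_[q,np.ones(len(q))]@R
def onz(p,uv,z):
    c,D=ray(p,uv); return c+D*((z-c[2])/D[:,2])[:,None]
def proj(p,X):
    T=np.array(p['camera_from_world'])
    return cv2.projectPoints(np.array(X,float).reshape(-1,3),cv2.Rodrigues(T[:3,:3])[0],T[:3,3],np.array(p['intrinsics']),np.array(p['dist']))[0].reshape(-1,2)
E
python3 - <<'E'
from h import *
print(bot.sense())
a=shot('scene','s1.png');b=shot('top','t1.png')
for p,nm in((a,'scene'),(b,'top')):
    T=p['camera_from_world'];print(nm,-T[:3,:3].T@T[:3,3])
    for n in('lamp','short_lamp','rest','bench','meter','hold_down','clamp_knob','lens_cap','tail','lens'):
        for r in eyes.trace(p,n)[:3]:
            ys,xs=np.nonzero(r['pixels']);print(nm,n,round(r['score'],2),np.round(r['point']),len(xs),xs.min() if len(xs) else 0,xs.max() if len(xs) else 0,ys.min() if len(xs) else 0,ys.max() if len(xs) else 0)
cv2.imwrite('pics/both.png',cv2.resize(np.vstack([a['img'],b['img']])[:,:,::-1],(480,600)))
E
```

```text
pics
{'time': 0.0, 'qpos': array([-1.15691755e+00,  2.64743817e-01,  1.60538511e+00,  2.10930554e-05,
        1.27367948e+00, -3.69180737e-02]), 'qvel': array([-6.71853897e-04, -4.30897543e-04, -4.22712534e-05, -1.65736910e-03,
       -2.11000439e-03,  1.18049746e-03]), 'effort': array([-3.20706240e-04, -5.02106452e+01, -3.56873596e+01,  7.29262456e-02,
        2.96022487e-02, -1.84423370e-04]), 'position': array([ 0.29379273, -0.60691789,  0.23738829]), 'tool_rot': array([-3.06000348e+00, -7.01632616e-01,  6.20586977e-04]), 'contact_force': array([-0.43249854, -0.59948682,  1.03289951]), 'moment': array([-0.0357107 , -0.02076584,  0.02279242]), 'opening': 0.08829456955839624}
scene [0.82120847 0.49234402 0.98299601]
scene lamp 0.97 [268. 464.] 719 445 478 249 295
scene lamp 0.88 [211. 393.] 542 371 415 208 220
scene lamp 0.65 [187. 309.] 5147 264 358 129 246
scene short_lamp 0.68 [286. 410.] 587 396 423 264 300
scene rest 0.75 [302. 391.] 2345 347 429 261 330
scene rest 0.29 [208. 304.] 141 295 308 200 212
scene bench 0.96 [185. 309.] 5256 264 357 128 245
scene meter 0.77 [153. 285.
[... 911 characters left out ...]
] 61 340 347 205 216
top meter 0.38 [186. 208.] 679 180 228 177 197
top hold_down 0.68 [209. 204.] 2210 172 233 172 242
top hold_down 0.56 [211. 342.] 53 340 347 206 215
top hold_down 0.4 [191. 376.] 1683 349 400 170 210
top clamp_knob 0.56 [214. 345.] 55 340 347 206 216
top clamp_knob 0.4 [196. 340.] 5950 277 401 167 223
top clamp_knob 0.25 [230. 454.] 582 436 473 218 243
top lens_cap 0.51 [179. 321.] 166 315 329 172 186
top tail 0.84 [188. 206.] 645 181 228 177 197
top tail 0.72 [255. 270.] 651 252 283 234 278
top tail 0.71 [136. 177.] 631 152 200 126 146
top lens 0.96 [185. 206.] 612 182 228 177 197
top lens 0.76 [258. 264.] 670 251 284 234 278
top lens 0.7 [278. 178.] 691 156 205 269 289
```

View pics/t1.png

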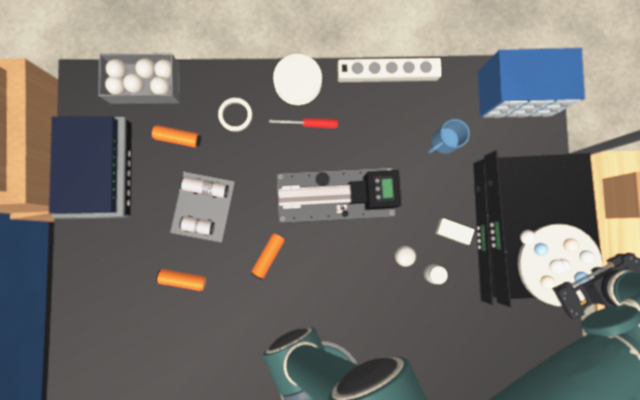

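View pics/s1.png

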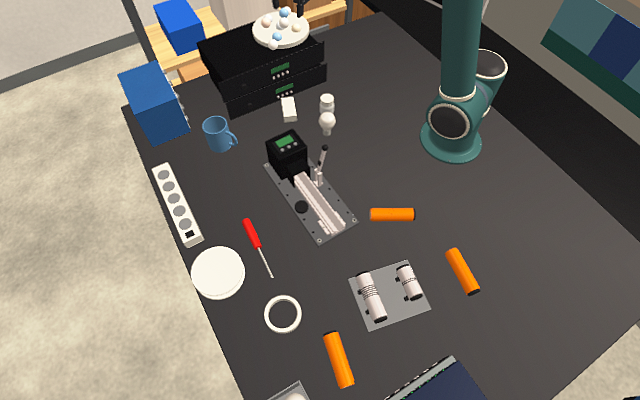

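The grey rest at top (205,207) holds two aluminium lamps: the longer one at (205,187) and the shorter at (197,225). The three orange cylinders at (176,136), (182,280) and (268,256) are look-alikes. The long aluminium one on the rest fits the description. The bench is at (338,195), with the meter on its right, the open hold-down at (343,211) and the lens cap at (322,179).

Run:
```python
from h import *
b=shot('top');a=shot('scene')
for p,nm in((b,'top'),(a,'scene')):
  for n,z in(('lamp',.038),('short_lamp',.038),('rest',.005),('bench',.012),('meter',.118)):
    for r in eyes.trace(p,n)[:3]:
        m=r['pixels'].astype(np.uint8)
        ys,xs=np.nonzero(m); P=onz(p,np.c_[xs,ys],z)[:,:2]
        c,(w,h),an=cv2.minAreaRect((P*1000).astype(np.float32))
        e,V=np.linalg.eigh(np.cov(P.T));print(nm,n,round(r['score'],2),'rect c',np.round(c,1),round(w),round(h),round(an,1),'mean',np.round(P.mean(0)*1000,1),'ax',np.round(np.degrees(np.arctan2(V[1,1],V[0,1]))%180,1))
img=b['img'][110:260,130:420];s=a['img'][120:335,255:445]
A=cv2.resize(img,None,fx=2.7,fy=2.7,interpolation=cv2.INTER_CUBIC)
cv2.imwrite('pics/c1.png',A[:,:,::-1])
```

```text
top lamp 0.94 rect c [360.9 142.5] 38 130 60.5 mean [360.5 142.8] ax 150.9
top lamp 0.92 rect c [302.4 380.9] 137 40 79.5 mean [303.1 382.1] ax 80.2
top lamp 0.83 rect c [705.  398.5] 142 43 77.6 mean [705.6 400. ] ax 78.2
top short_lamp 0.77 rect c [451.9 338.1] 96 39 77.4 mean [451.4 337.3] ax 77.6
top rest 0.78 rect c [506.  329.6] 152 180 77.9 mean [499.  328.1] ax 132.0
top rest 0.3 rect c [484.2 -76.2] 31 17 29.5 mean [483.9 -77.2] ax 21.8
top bench 0.93 rect c [532.3 -63.8] 146 358 2.7 mean [530.2 -62.4] ax 93.1
top meter 0.71 rect c [ 531.3 -153.5] 107 135 2.3 mean [ 531.4 -158.3] ax 97.7
top meter 0.33 rect c [522.7 -58.1] 132 330 1.7 mean [521.2 -57.5] ax 93.3
scene lamp 0.96 rect c [364.9 150.8] 40 134 59.5 mean [365.8 150.7] ax 149.8
scene lamp 0.95 rect c [308.3 387.1] 133 43 79.0 mean [308.4 389. ] ax 78.6
scene lamp 0.83 rect c [558.2 315.5] 138 42 78.4 mean [558.8 316.8] ax 78.4
scene short_lamp 0.84 rect c [449.4 337.3] 99 44 77.7 mean [449.7 338.1] ax 76.5
scene rest 0.96 rect c [505.  331.2] 152 182 77.8 mean [509.9 339.2] ax 149.8
scene bench 0.95 rect c [493.5 -96.4] 226 426 2.0 mean [524.2 -77.1] ax 87.1
scene bench 0.74 rect c [ 512.2 -206. ] 143 210 2.2 mean [ 515.9 -215.8] ax 71.4
scene meter 0.96 rect c [ 546.1 -127.1] 125 192 3.0 mean [ 549.4 -137.4] ax 74.6
```

View pics/c1.png

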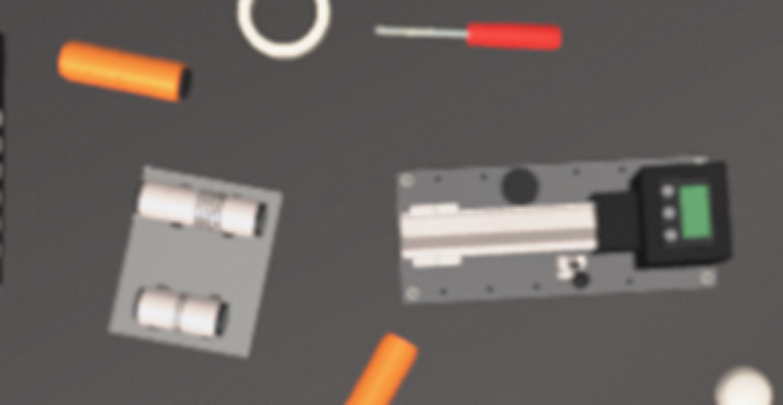

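The crop confirms it: the long ribbed aluminium lamp is at crop (205,210) in the far place of the rest, with its dark end to the right. I'm moving over the bench for a closer look.

```bash
python3 -m crank '[{"x":0.011,"y":0.0275,"z":0.006,"az":3.35},{"x":0.011,"y":0.0275,"z":0.006,"az":3.35},{"x":0.011,"y":0.0275,"z":0.006,"az":3.35},{"x":0.011,"y":0.0275,"z":0.006,"az":3.35},{"x":0.011,"y":0.0275,"z":0.006,"az":3.35},{"x":0.011,"y":0.0275,"z":0.006,"az":3.35},{"x":0.011,"y":0.0275,"z":0.006,"az":3.35},{"x":0.011,"y":0.0275,"z":0.006,"az":3.35},{"x":0.011,"y":0.0275,"z":0.006,"az":3.35},{"x":0.011,"y":0.0275,"z":0.006,"az":3.35}]' 20
python3 -m crank '[{"x":0.011,"y":0.0275,"z":0.006,"az":3.35},{"x":0.011,"y":0.0275,"z":0.006,"az":3.35},{"x":0.011,"y":0.0275,"z":0.006,"az":3.35},{"x":0.011,"y":0.0275,"z":0.006,"az":3.35},{"x":0.011,"y":0.0275,"z":0.006,"az":3.35},{"x":0.011,"y":0.0275,"z":0.006,"az":3.35},{"x":0.011,"y":0.0275,"z":0.006,"az":3.35},{"x":0.011,"y":0.0275,"z":0.006,"az":3.35},{"x":0.011,"y":0.0275,"z":0.006,"az":3.35},{"x":0.011,"y":0.0275,"z":0.006,"az":3.35}]'
python3 - <<'E'
from h import *
import pickle
p=shot('wrist','w1.png');pickle.dump(p,open('w1.pkl','wb'))
s=bot.sense();print(s['position'],s['tool_rot'],s['qpos'],s['contact_force'])
T=p['camera_from_world'];print(-T[:3,:3].T@T[:3,3],T[:3,:3])
E
```

```text
[ 0.2940762  -0.60756732  0.23869732] [-3.06213135e+00 -7.02095762e-01 -1.38854662e-05] [-1.15691444e+00  2.63901741e-01  1.60401335e+00  9.62789220e-06
  1.27367864e+00 -3.68962295e-02] [0.3851923  0.94452442 0.16700029]
[ 0.36422158 -0.57253715  0.38625467] [[ 4.35821903e-01 -9.00032672e-01  6.77720654e-04]
 [-8.57167910e-01 -4.14835695e-01  3.05245018e-01]
 [-2.74449346e-01 -1.33613385e-01 -9.52273605e-01]]$[0]: bad value
$[0]: bad value
```

View pics/w1.png

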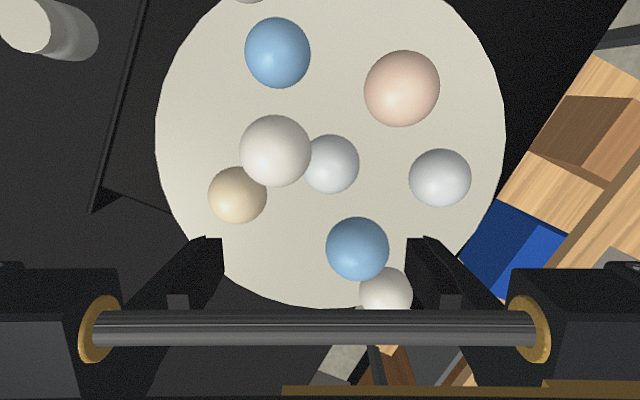

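Rows need all of their keys, so nothing moved. The wrist view shows only the plate of balls under the start pose. I'll send it again with full rows.

```bash
python3 -m crank '[{"x":0.011,"y":0.0275,"z":0.006,"ax":0,"ay":0,"az":3.35,"hand":0.088},{"x":0.011,"y":0.0275,"z":0.006,"ax":0,"ay":0,"az":3.35,"hand":0.088},{"x":0.011,"y":0.0275,"z":0.006,"ax":0,"ay":0,"az":3.35,"hand":0.088},{"x":0.011,"y":0.0275,"z":0.006,"ax":0,"ay":0,"az":3.35,"hand":0.088},{"x":0.011,"y":0.0275,"z":0.006,"ax":0,"ay":0,"az":3.35,"hand":0.088},{"x":0.011,"y":0.0275,"z":0.006,"ax":0,"ay":0,"az":3.35,"hand":0.088},{"x":0.011,"y":0.0275,"z":0.006,"ax":0,"ay":0,"az":3.35,"hand":0.088},{"x":0.011,"y":0.0275,"z":0.006,"ax":0,"ay":0,"az":3.35,"hand":0.088},{"x":0.011,"y":0.0275,"z":0.006,"ax":0,"ay":0,"az":3.35,"hand":0.088},{"x":0.011,"y":0.0275,"z":0.006,"ax":0,"ay":0,"az":3.35,"hand":0.088}]' 20
python3 -m crank '[{"x":0.011,"y":0.0275,"z":0.006,"ax":0,"ay":0,"az":3.35,"hand":0.088},{"x":0.011,"y":0.0275,"z":0.006,"ax":0,"ay":0,"az":3.35,"hand":0.088},{"x":0.011,"y":0.0275,"z":0.006,"ax":0,"ay":0,"az":3.35,"hand":0.088},{"x":0.011,"y":0.0275,"z":0.006,"ax":0,"ay":0,"az":3.35,"hand":0.088},{"x":0.011,"y":0.0275,"z":0.006,"ax":0,"ay":0,"az":3.35,"hand":0.088},{"x":0.011,"y":0.0275,"z":0.006,"ax":0,"ay":0,"az":3.35,"hand":0.088},{"x":0.011,"y":0.0275,"z":0.006,"ax":0,"ay":0,"az":3.35,"hand":0.088},{"x":0.011,"y":0.0275,"z":0.006,"ax":0,"ay":0,"az":3.35,"hand":0.088},{"x":0.011,"y":0.0275,"z":0.006,"ax":0,"ay":0,"az":3.35,"hand":0.088},{"x":0.011,"y":0.0275,"z":0.006,"ax":0,"ay":0,"az":3.35,"hand":0.088}]'
python3 - <<'E'
from h import *
import pickle
p=shot('wrist','w2.png');pickle.dump(p,open('w2.pkl','wb'))
s=bot.sense();print(s['position'],s['tool_rot'],s['qpos'],s['contact_force'])
T=p['camera_from_world'];print(-T[:3,:3].T@T[:3,3],T[:3,:3])
E
```

```text
time: 2.58
position: [0.4044, -0.3312, 0.2992]
tool_rot: [2.727, 1.558, 0.0]
contact_force: [0.4, -0.5, -0.6]
opening: 0.0881
time: 3.42
position: [0.5144, -0.0561, 0.3593]
tool_rot: [2.162, 2.278, 0.0]
contact_force: [-0.5, 0.1, -0.2]
opening: 0.0878
[ 0.51640604 -0.0518233   0.36055517] [2.15636767 2.28452    0.00883336] [-0.15101535 -0.08938289  1.76553132  0.00459894  1.46216934 -0.20920517] [1.65418409 2.61930875 0.32611967]
[0.50919747 0.02340147 0.50682329] [[ 9.98623293e-01  5.24547882e-02 -1.19673767e-04]
 [ 4.99857164e-02 -9.50920930e-01  3.05369961e-01]
 [ 1.59043164e-02 -3.04955538e-01 -9.52233780e-01]]
```

View pics/w2.png

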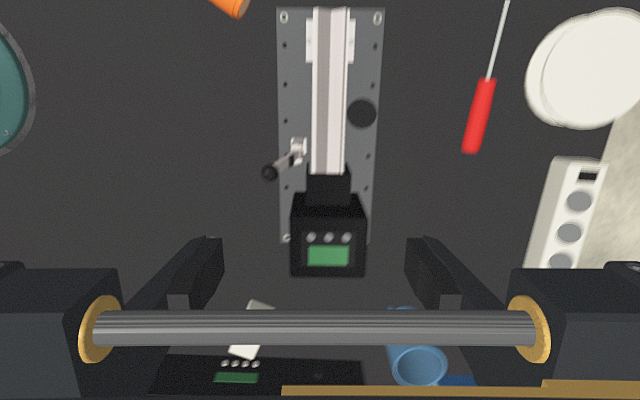

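The wrist view shows the bench from above: plate corners at (277,8) and (384,8), rail centred at column 330, shroud mouth near row 170. The open hold-down's knob is at (269,172), the lens cap at (362,113) and two cheeks beside the rail's rear end at (311,40) and (351,40). Next I work out the bench pose from these edges.

Run:
```python
from h import *
import pickle
p=pickle.load(open('w2.pkl','rb'))
g=cv2.GaussianBlur(cv2.cvtColor(p['img'],cv2.COLOR_RGB2GRAY),(0,0),.8).astype(float)
def sub(line,a,b):
    d=np.abs(np.diff(line[a:b]));i=d.argmax()
    if 0<i<len(d)-1:
        den=d[i-1]-2*d[i]+d[i+1]; o=.5*(d[i-1]-d[i+1])/den if den else 0
    else:o=0
    return a+i+.5+o
pl=[];pr=[];rl=[];rr=[]
for r in (70,80,95,105,135,145,155):
    pl.append((sub(g[r],270,287),r));pr.append((sub(g[r],374,393),r))
    rl.append((sub(g[r],304,322),r));rr.append((sub(g[r],338,352),r))
for n,e,z in(('plateL',pl,.012),('plateR',pr,.012),('railL',rl,.037),('railR',rr,.037)):
    P=onz(p,e,z);k=np.polyfit(P[:,1],P[:,0],1);print(n,'x at y=-.05,0:',np.round(np.polyval(k,[-.05,0])*1e3,1),'slope deg',round(np.degrees(np.arctan(k[0])),2),np.round((P[:,0]-np.polyval(k,P[:,1]))*1e3,1))
top=[(c,sub(g[:,c],3,16)) for c in (282,290,298,365,375,380)]
print('plate back y',np.round(onz(p,top,.012)*1e3,1)[:,:2].tolist())
rt=[(c,sub(g[:,c],2,20)) for c in (318,324,330,336,342)]
print('rail back',rt,np.round(onz(p,rt,.037)*1e3,1)[:,:2].tolist())
mt=[(c,sub(g[:,c],160,182)) for c in (316,322,328,334,340,344)]
print('shroud front',mt,np.round(onz(p,mt,.079)*1e3,1)[:,:2].tolist(),np.round(onz(p,mt,.085)*1e3,1)[:,:2].tolist())
A=cv2.resize(p['img'][0:290,240:400],None,fx=2.05,fy=2.05,interpolation=cv2.INTER_CUBIC);cv2.imwrite('pics/c2.png',A[:,:,::-1])
for n in('hold_down','clamp_knob','bench','meter'):
    for r in eyes.trace(p,n)[:2] if 0 else []: print(n,r['point'])
```

```text
plateL x at y=-.05,0: [460.4 458.5] slope deg -2.21 [ 0.1 -0.1  0.  -0.   0.   0.  -0. ]
plateR x at y=-.05,0: [604. 602.] slope deg -2.31 [-0.1  0.1 -0.2  0.2 -0.   0.  -0. ]
railL x at y=-.05,0: [509.1 507.1] slope deg -2.25 [-0.1  0.   0.1  0.1 -0.   0.1 -0.1]
railR x at y=-.05,0: [555.6 553.5] slope deg -2.35 [ 0.1 -0.  -0.1  0.1  0.1 -0.1  0. ]
plate back y [[462.6, 111.1], [473.0, 116.3], [483.4, 117.0], [571.0, 120.8], [584.7, 115.3], [591.1, 116.5]]
rail back [(318, np.float64(5.882352941176471)), (324, np.float64(7.5)), (330, np.float64(8.75)), (336, np.float64(8.1)), (342, np.float64(6.777777777777778))] [[509.5, 114.1], [517.0, 112.7], [524.6, 111.7], [532.0, 112.8], [539.3, 114.7]]
shroud front [(316, np.float64(173.5)), (322, np.float64(173.8181818181818)), (328, np.float64(173.92857142857142)), (334, np.float64(174.04761904761904)), (340, np.float64(174.38095238095238)), (344, np.float64(171.53846153846155))] [[517.9, -89.3], [525.8, -89.3], [533.6, -89.1], [541.5, -88.8], [549.5, -88.9], [554.4, -84.7]] [[517.7, -87.7], [525.5, -87.8], [533.3, -87.5], [541.1, -87.3], [548.9, -87.3], [553.8, -83.2]]
```

View pics/c2.png

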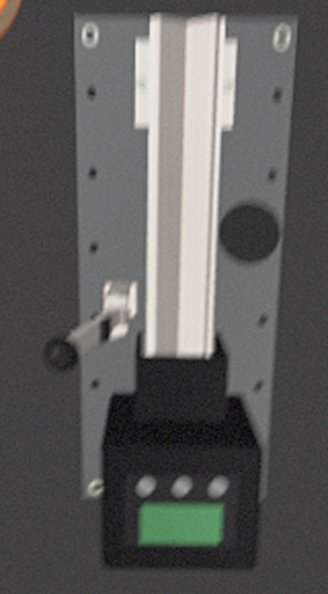

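The two cheeks are only low feet beside the rail. The bench centre comes out at about (0.5324, -0.0534), with the groove direction at (0.040, -0.999) and groove point (0.529, 0.0265). Next I go above the lamp.

```bash
python3 -m crank '[{"x":0.0044,"y":0.0372,"z":-0.011,"ax":0,"ay":0,"az":-1.48,"hand":0.088},{"x":0.0044,"y":0.0372,"z":-0.011,"ax":0,"ay":0,"az":-1.48,"hand":0.088},{"x":0.0044,"y":0.0372,"z":-0.011,"ax":0,"ay":0,"az":-1.48,"hand":0.088},{"x":0.0044,"y":0.0372,"z":-0.011,"ax":0,"ay":0,"az":-1.48,"hand":0.088},{"x":0.0044,"y":0.0372,"z":-0.011,"ax":0,"ay":0,"az":-1.48,"hand":0.088},{"x":0.0044,"y":0.0372,"z":-0.011,"ax":0,"ay":0,"az":-1.48,"hand":0.088},{"x":0.0044,"y":0.0372,"z":-0.011,"ax":0,"ay":0,"az":-1.48,"hand":0.088},{"x":0.0044,"y":0.0372,"z":-0.011,"ax":0,"ay":0,"az":-1.48,"hand":0.088},{"x":0.0044,"y":0.0372,"z":-0.011,"ax":0,"ay":0,"az":-1.48,"hand":0.088},{"x":0.0044,"y":0.0372,"z":-0.011,"ax":0,"ay":0,"az":-1.48,"hand":0.088}]'
python3 -m crank '[{"x":0,"y":0,"z":0,"ax":0,"ay":0,"az":0,"hand":0.088},{"x":0,"y":0,"z":0,"ax":0,"ay":0,"az":0,"hand":0.088},{"x":0,"y":0,"z":0,"ax":0,"ay":0,"az":0,"hand":0.088},{"x":0,"y":0,"z":0,"ax":0,"ay":0,"az":0,"hand":0.088},{"x":0,"y":0,"z":0,"ax":0,"ay":0,"az":0,"hand":0.088},{"x":0,"y":0,"z":0,"ax":0,"ay":0,"az":0,"hand":0.088},{"x":0,"y":0,"z":0,"ax":0,"ay":0,"az":0,"hand":0.088},{"x":0,"y":0,"z":0,"ax":0,"ay":0,"az":0,"hand":0.088},{"x":0,"y":0,"z":0,"ax":0,"ay":0,"az":0,"hand":0.088},{"x":0,"y":0,"z":0,"ax":0,"ay":0,"az":0,"hand":0.088}]'
python3 - <<'E'
from h import *
import pickle
p=shot('wrist','w3.png');pickle.dump(p,open('w3.pkl','wb'))
s=bot.sense();print(s['position'],s['tool_rot'],s['contact_force'])
for r in eyes.trace(p,'lamp')[:3]:
    m=r['pixels'];ys,xs=np.nonzero(m);P=onz(p,np.c_[xs,ys],.042)[:,:2]
    c,(w,h),an=cv2.minAreaRect((P*1000).astype(np.float32))
    V=np.linalg.eigh(np.cov(P.T))[1];print(round(r['score'],2),r['point'],np.round(c,1),round(w),round(h),round(an,1),np.round(P.mean(0)*1000,1),np.round(np.degrees(np.arctan2(V[1,1],V[0,1]))%180,1))
E
```

```text
time: 4.3
position: [0.558, 0.3162, 0.2482]
tool_rot: [2.442, 1.976, 0.0]
contact_force: [1.0, -0.5, -0.0]
opening: 0.0882
time: 5.13
position: [0.5582, 0.3142, 0.2489]
tool_rot: [2.441, 1.977, 0.0]
contact_force: [1.0, -0.0, 0.6]
opening: 0.0879
[0.55811533 0.31429858 0.24879824] [2.44111564e+00 1.97747713e+00 1.63869695e-04] [-0.67840155 -0.35744393  0.21150414]
0.8 [53.2, 439.7] [699.1 389. ] 99 40 77.5 [699.8 392.2] 77.7
0.74 [152.9, 313.6] [557.4 316.1] 136 40 77.9 [558.3 320.9] 77.9
0.61 [305.5, 216.8] [405.4 161. ] 13 40 77.7 [402.6 159.5] 161.4
```

View pics/w3.png

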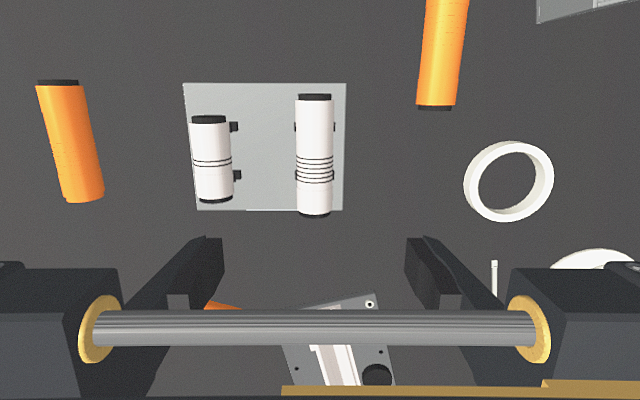

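The wrist view shows the long lamp at (314,155) between the fingers' columns, dark ends at rows 97 and 213, saddles at rows 127 and 175. The short lamp is at (211,158). The lamp is at about (0.5575, 0.316), axis at 77.9°, so the TCP is almost right over it. I'll descend with the fingertips kept above the saddles, then grip.

```bash
python3 -m crank '[{"x":-0.0006,"y":0.0015,"z":-0.019,"ax":0,"ay":0,"az":0,"hand":0.088},{"x":0,"y":0,"z":-0.019,"ax":0,"ay":0,"az":0,"hand":0.088},{"x":0,"y":0,"z":-0.019,"ax":0,"ay":0,"az":0,"hand":0.088},{"x":0,"y":0,"z":-0.019,"ax":0,"ay":0,"az":0,"hand":0.088},{"x":0,"y":0,"z":-0.019,"ax":0,"ay":0,"az":0,"hand":0.088},{"x":0,"y":0,"z":-0.019,"ax":0,"ay":0,"az":0,"hand":0.088},{"x":0,"y":0,"z":-0.019,"ax":0,"ay":0,"az":0,"hand":0.088},{"x":0,"y":0,"z":-0.019,"ax":0,"ay":0,"az":0,"hand":0.088},{"x":0,"y":0,"z":-0.019,"ax":0,"ay":0,"az":0,"hand":0.088},{"x":0,"y":0,"z":-0.019,"ax":0,"ay":0,"az":0,"hand":0.088}]'
python3 -m crank '[{"x":0,"y":0,"z":-0.006,"ax":0,"ay":0,"az":0,"hand":0.088},{"x":0,"y":0,"z":-0.006,"ax":0,"ay":0,"az":0,"hand":0.088},{"x":0,"y":0,"z":-0.006,"ax":0,"ay":0,"az":0,"hand":0.088},{"x":0,"y":0,"z":-0.006,"ax":0,"ay":0,"az":0,"hand":0.088},{"x":0,"y":0,"z":-0.006,"ax":0,"ay":0,"az":0,"hand":0.088},{"x":0,"y":0,"z":0,"ax":0,"ay":0,"az":0,"hand":0.088},{"x":0,"y":0,"z":0,"ax":0,"ay":0,"az":0,"hand":0.088},{"x":0,"y":0,"z":0,"ax":0,"ay":0,"az":0,"hand":0.06},{"x":0,"y":0,"z":0,"ax":0,"ay":0,"az":0,"hand":0.05},{"x":0,"y":0,"z":0,"ax":0,"ay":0,"az":0,"hand":0.046}]' 10
python3 -m crank '[{"x":0,"y":0,"z":0,"ax":0,"ay":0,"az":0,"hand":0.042},{"x":0,"y":0,"z":0,"ax":0,"ay":0,"az":0,"hand":0.04},{"x":0,"y":0,"z":0,"ax":0,"ay":0,"az":0,"hand":0.038},{"x":0,"y":0,"z":0,"ax":0,"ay":0,"az":0,"hand":0.034},{"x":0,"y":0,"z":0,"ax":0,"ay":0,"az":0,"hand":0.03},{"x":0,"y":0,"z":0,"ax":0,"ay":0,"az":0,"hand":0.02},{"x":0,"y":0,"z":0,"ax":0,"ay":0,"az":0,"hand":0.02},{"x":0,"y":0,"z":0,"ax":0,"ay":0,"az":0,"hand":0.02},{"x":0,"y":0,"z":0,"ax":0,"ay":0,"az":0,"hand":0.02},{"x":0,"y":0,"z":0,"ax":0,"ay":0,"az":0,"hand":0.02}]' 25
```

```text
time: 6.07
position: [0.5575, 0.3161, 0.0578]
tool_rot: [2.441, 1.978, 0.0]
contact_force: [0.0, 0.1, -0.6]
opening: 0.0883
time: 6.9
position: [0.5579, 0.3161, 0.0293]
tool_rot: [2.441, 1.978, 0.002]
contact_force: [-0.1, 0.2, 0.0]
opening: 0.0703
time: 7.73
position: [0.5589, 0.3159, 0.029]
tool_rot: [2.44, 1.977, 0.004]
contact_force: [5.3, -1.7, -1.6]
opening: 0.0384
```

Gripped: the opening is 38.4 mm on the 39 mm middle. Lifting.

```bash
python3 -m crank '[{"x":0.001,"y":0,"z":0.003,"ax":0,"ay":0,"az":0,"hand":0.02},{"x":0,"y":0,"z":0.005,"ax":0,"ay":0,"az":0,"hand":0.02},{"x":0,"y":0,"z":0.008,"ax":0,"ay":0,"az":0,"hand":0.02},{"x":0,"y":0,"z":0.01,"ax":0,"ay":0,"az":0,"hand":0.02},{"x":0,"y":0,"z":0.015,"ax":0,"ay":0,"az":0,"hand":0.02},{"x":0,"y":0,"z":0.015,"ax":0,"ay":0,"az":0,"hand":0.02},{"x":0,"y":0,"z":0.015,"ax":0,"ay":0,"az":0,"hand":0.02},{"x":0,"y":0,"z":0.015,"ax":0,"ay":0,"az":0,"hand":0.02},{"x":0,"y":0,"z":0.01,"ax":0,"ay":0,"az":0,"hand":0.02},{"x":0,"y":0,"z":0.005,"ax":0,"ay":0,"az":0,"hand":0.02}]'
python3 -m crank '[{"x":0,"y":0,"z":0,"ax":0,"ay":0,"az":0,"hand":0.02},{"x":0,"y":0,"z":0,"ax":0,"ay":0,"az":0,"hand":0.02},{"x":0,"y":0,"z":0,"ax":0,"ay":0,"az":0,"hand":0.02},{"x":0,"y":-0.005,"z":0,"ax":0,"ay":0,"az":1,"hand":0.02},{"x":-0.001,"y":-0.01,"z":0,"ax":0,"ay":0,"az":1,"hand":0.02},{"x":-0.001,"y":-0.015,"z":0,"ax":0,"ay":0,"az":1,"hand":0.02},{"x":-0.001,"y":-0.02,"z":0,"ax":0,"ay":0,"az":1,"hand":0.02},{"x":-0.001,"y":-0.02,"z":0,"ax":0,"ay":0,"az":1,"hand":0.02},{"x":-0.001,"y":-0.02,"z":0,"ax":0,"ay":0,"az":1,"hand":0.02},{"x":-0.001,"y":-0.02,"z":0,"ax":0,"ay":0,"az":1,"hand":0.02}]'
python3 - <<'E'
from h import *
import pickle
p=shot('wrist','w4.png');pickle.dump(p,open('w4.pkl','wb'))
s=bot.sense();print(s['position'],s['tool_rot'],s['contact_force'],s['moment'],s['opening'])
E
```

```text
time: 8.57
position: [0.5592, 0.3166, 0.1322]
tool_rot: [2.44, 1.978, 0.005]
contact_force: [0.9, -0.8, -6.6]
opening: 0.0383
time: 9.4
position: [0.5516, 0.2045, 0.1286]
tool_rot: [-2.313, -2.125, 0.003]
contact_force: [-0.1, -0.6, -6.0]
opening: 0.0383
[0.55110764 0.20074193 0.12832628] [ 2.31255783  2.12456758 -0.00843899] [-1.70091416 -3.19658501 -6.99083133] [-0.31684062  0.01354194 -0.01147583] 0.038498710708666
```

View pics/w4.png

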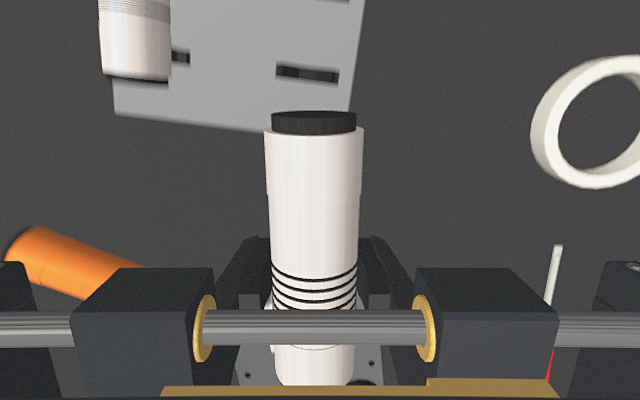

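The lamp is held in the jaws (about 6.5 N, so roughly 0.65 kg). Its black tail cap is at (314,120), level and clear of everything. Now I check how it sits along and across the hand, then carry it over the groove.

Run:
```python
from h import *
import pickle
p=pickle.load(open('w4.pkl','rb'));T=p['camera_from_world']
tcp=np.array([0.5512,0.2010,.1284]);ang=np.radians(2*np.degrees(np.arctan2(2.1246,2.3126)));print('yaw',np.degrees(ang))
X=np.array([np.cos(ang),np.sin(ang),0])
for L in(60,65,70):
  for dz in (8,10,12):
    print(L,dz,proj(p,[tcp+X*L/1e3+np.array([0,0,(dz+17)/1e3])])[0].round(1),end=' ')
s=bot.sense();print(s['position'],2*np.degrees(np.arctan2(s['tool_rot'][1],s['tool_rot'][0])),s['moment'],s['contact_force'])
```

```text
yaw 85.14776526755773
60 8 [316.3 148.9] 60 10 [316.3 150. ] 60 12 [316.3 151. ] 65 8 [316.3 135.3] 65 10 [316.4 136.2] 65 12 [316.4 137. ] 70 8 [316.4 121.4] 70 10 [316.4 122. ] 70 12 [316.4 122.6] [0.55110764 0.20074193 0.12832628] 85.14793515048785 [-0.31684062  0.01354194 -0.01147583] [-1.70091416 -3.19658501 -6.99083133]
```

```bash
python3 -m crank '[{"x":-0.0022,"y":-0.0176,"z":0,"ax":0,"ay":0,"az":0.72,"hand":0.02},{"x":-0.0022,"y":-0.0176,"z":0,"ax":0,"ay":0,"az":0.72,"hand":0.02},{"x":-0.0022,"y":-0.0176,"z":0,"ax":0,"ay":0,"az":0.72,"hand":0.02},{"x":-0.0022,"y":-0.0176,"z":0,"ax":0,"ay":0,"az":0.72,"hand":0.02},{"x":-0.0022,"y":-0.0176,"z":0,"ax":0,"ay":0,"az":0.72,"hand":0.02},{"x":-0.0022,"y":-0.0176,"z":0,"ax":0,"ay":0,"az":0.72,"hand":0.02},{"x":-0.0022,"y":-0.0176,"z":0,"ax":0,"ay":0,"az":0.72,"hand":0.02},{"x":-0.0022,"y":-0.0176,"z":0,"ax":0,"ay":0,"az":0.72,"hand":0.02},{"x":-0.0022,"y":-0.0176,"z":0,"ax":0,"ay":0,"az":0.72,"hand":0.02},{"x":-0.0020,"y":-0.0176,"z":0,"ax":0,"ay":0,"az":0.72,"hand":0.02}]'
python3 -m crank '[{"x":0,"y":0,"z":0,"ax":0,"ay":0,"az":0,"hand":0.02},{"x":0,"y":0,"z":-0.005,"ax":0,"ay":0,"az":0,"hand":0.02},{"x":0,"y":0,"z":-0.01,"ax":0,"ay":0,"az":0,"hand":0.02},{"x":0,"y":0,"z":-0.015,"ax":0,"ay":0,"az":0,"hand":0.02},{"x":0,"y":0,"z":-0.015,"ax":0,"ay":0,"az":0,"hand":0.02},{"x":0,"y":0,"z":-0.012,"ax":0,"ay":0,"az":0,"hand":0.02},{"x":0,"y":0,"z":-0.010,"ax":0,"ay":0,"az":0,"hand":0.02},{"x":0,"y":0,"z":-0.006,"ax":0,"ay":0,"az":0,"hand":0.02},{"x":0,"y":0,"z":0,"ax":0,"ay":0,"az":0,"hand":0.02},{"x":0,"y":0,"z":0,"ax":0,"ay":0,"az":0,"hand":0.02}]'
python3 - <<'E'
from h import *
import pickle
p=shot('wrist','w5.png');pickle.dump(p,open('w5.pkl','wb'))
s=bot.sense();print(s['position'],2*np.degrees(np.arctan2(s['tool_rot'][1],s['tool_rot'][0])),s['moment'],s['contact_force'])
g=cv2.GaussianBlur(cv2.cvtColor(p['img'],cv2.COLOR_RGB2GRAY),(0,0),.8)
cv2.imwrite('pics/c5.png',p['img'][0:260,160:480][:,:,::-1].repeat(2,0).repeat(2,1))
E
```

```text
time: 10.28
position: [0.5298, 0.0289, 0.1289]
tool_rot: [-2.176, -2.265, 0.002]
contact_force: [0.2, -0.1, -6.1]
opening: 0.0381
time: 11.12
position: [0.5306, 0.0302, 0.0563]
tool_rot: [-2.177, -2.264, 0.001]
contact_force: [-0.3, -0.5, -6.0]
opening: 0.0383
[0.53123663 0.03007006 0.05705325] 92.23820322393458 [-0.08518755 -0.08354669  0.00448073] [-0.06515435  1.32968531 -6.63691378]
```

View pics/c5.png

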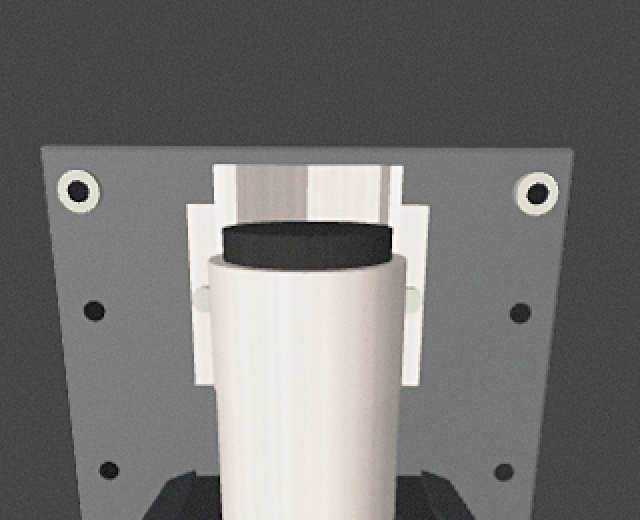

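The lamp's tail cap at crop (307,245) is centred over the rail (213–403) to within about 1 mm. I'll nudge it and lower it.

```bash
python3 -m crank '[{"x":-0.0004,"y":-0.002,"z":0,"ax":0,"ay":0,"az":0,"hand":0.02},{"x":-0.0004,"y":-0.002,"z":-0.002,"ax":0,"ay":0,"az":0,"hand":0.02},{"x":0,"y":-0.002,"z":-0.002,"ax":0,"ay":0,"az":0,"hand":0.02},{"x":0,"y":0,"z":-0.002,"ax":0,"ay":0,"az":0,"hand":0.02},{"x":0,"y":0,"z":-0.002,"ax":0,"ay":0,"az":0,"hand":0.02},{"x":0,"y":0,"z":-0.002,"ax":0,"ay":0,"az":0,"hand":0.02},{"x":0,"y":0,"z":-0.001,"ax":0,"ay":0,"az":0,"hand":0.02},{"x":0,"y":0,"z":-0.001,"ax":0,"ay":0,"az":0,"hand":0.02},{"x":0,"y":0,"z":-0.001,"ax":0,"ay":0,"az":0,"hand":0.02},{"x":0,"y":0,"z":-0.001,"ax":0,"ay":0,"az":0,"hand":0.02}]'
python3 -m crank '[{"x":0,"y":0,"z":-0.0005,"ax":0,"ay":0,"az":0,"hand":0.02},{"x":0,"y":0,"z":-0.0005,"ax":0,"ay":0,"az":0,"hand":0.02},{"x":0,"y":0,"z":-0.0005,"ax":0,"ay":0,"az":0,"hand":0.02},{"x":0,"y":0,"z":0,"ax":0,"ay":0,"az":0,"hand":0.02},{"x":0,"y":0,"z":0,"ax":0,"ay":0,"az":0,"hand":0.02},{"x":0,"y":0,"z":0,"ax":0,"ay":0,"az":0,"hand":0.02},{"x":0,"y":0,"z":0,"ax":0,"ay":0,"az":0,"hand":0.02},{"x":0,"y":0,"z":0,"ax":0,"ay":0,"az":0,"hand":0.02},{"x":0,"y":0,"z":0,"ax":0,"ay":0,"az":0,"hand":0.02},{"x":0,"y":0,"z":0,"ax":0,"ay":0,"az":0,"hand":0.02}]'
```

```text
time: 12.0
position: [0.5299, 0.024, 0.0426]
tool_rot: [2.178, 2.264, 0.0]
contact_force: [0.1, -0.4, -5.6]
opening: 0.0381
time: 12.83
position: [0.5299, 0.0239, 0.0412]
tool_rot: [2.178, 2.264, 0.0]
contact_force: [-0.4, -0.1, -6.2]
opening: 0.0381
```

```bash
python3 -m crank '[{"x":0,"y":0,"z":-0.0005,"ax":0,"ay":0,"az":0,"hand":0.02},{"x":0,"y":0,"z":-0.0005,"ax":0,"ay":0,"az":0,"hand":0.02},{"x":0,"y":0,"z":0,"ax":0,"ay":0,"az":0,"hand":0.02},{"x":0,"y":0,"z":0,"ax":0,"ay":0,"az":0,"hand":0.02},{"x":0,"y":0,"z":0,"ax":0,"ay":0,"az":0,"hand":0.02},{"x":0,"y":0,"z":0,"ax":0,"ay":0,"az":0,"hand":0.02},{"x":0,"y":0,"z":0,"ax":0,"ay":0,"az":0,"hand":0.02},{"x":0,"y":0,"z":0,"ax":0,"ay":0,"az":0,"hand":0.02},{"x":0,"y":0,"z":0,"ax":0,"ay":0,"az":0,"hand":0.02},{"x":0,"y":0,"z":0,"ax":0,"ay":0,"az":0,"hand":0.02}]'
python3 -m crank '[{"x":0,"y":0,"z":-0.0005,"ax":0,"ay":0,"az":0,"hand":0.02},{"x":0,"y":0,"z":-0.0005,"ax":0,"ay":0,"az":0,"hand":0.02},{"x":0,"y":0,"z":0,"ax":0,"ay":0,"az":0,"hand":0.02},{"x":0,"y":0,"z":0,"ax":0,"ay":0,"az":0,"hand":0.02},{"x":0,"y":0,"z":0,"ax":0,"ay":0,"az":0,"hand":0.02},{"x":0,"y":0,"z":0,"ax":0,"ay":0,"az":0,"hand":0.02},{"x":0,"y":0,"z":0,"ax":0,"ay":0,"az":0,"hand":0.02},{"x":0,"y":0,"z":0,"ax":0,"ay":0,"az":0,"hand":0.02},{"x":0,"y":0,"z":0,"ax":0,"ay":0,"az":0,"hand":0.02},{"x":0,"y":0,"z":0,"ax":0,"ay":0,"az":0,"hand":0.02}]'
```

```text
time: 13.67
position: [0.5299, 0.0239, 0.0402]
tool_rot: [-2.178, -2.264, 0.0]
contact_force: [-0.3, 0.6, -6.0]
opening: 0.0385
time: 14.5
position: [0.5302, 0.024, 0.0397]
tool_rot: [2.178, 2.264, 0.001]
contact_force: [-3.7, 1.0, 4.3]
opening: 0.0386
```

The lamp is down in the groove (Fz went from -6 to +4). I'll ease it sideways and let go.

```bash
python3 -m crank '[{"x":-0.0004,"y":0,"z":0.0002,"ax":0,"ay":0,"az":0,"hand":0.02},{"x":-0.0003,"y":0,"z":0.0002,"ax":0,"ay":0,"az":0,"hand":0.02},{"x":0,"y":0,"z":0,"ax":0,"ay":0,"az":0,"hand":0.02},{"x":0,"y":0,"z":0,"ax":0,"ay":0,"az":0,"hand":0.036},{"x":0,"y":0,"z":0,"ax":0,"ay":0,"az":0,"hand":0.04},{"x":0,"y":0,"z":0,"ax":0,"ay":0,"az":0,"hand":0.044},{"x":0,"y":0,"z":0,"ax":0,"ay":0,"az":0,"hand":0.05},{"x":0,"y":0,"z":0,"ax":0,"ay":0,"az":0,"hand":0.06},{"x":0,"y":0,"z":0,"ax":0,"ay":0,"az":0,"hand":0.06},{"x":0,"y":0,"z":0,"ax":0,"ay":0,"az":0,"hand":0.06}]' 10
python3 -m crank '[{"x":0,"y":0,"z":0.003,"ax":0,"ay":0,"az":0,"hand":0.06},{"x":0,"y":0,"z":0.008,"ax":0,"ay":0,"az":0,"hand":0.06},{"x":0,"y":0,"z":0.012,"ax":0,"ay":0,"az":0,"hand":0.06},{"x":0,"y":0,"z":0.017,"ax":0,"ay":0,"az":0,"hand":0.06},{"x":0,"y":0.006,"z":0.015,"ax":0,"ay":0,"az":0,"hand":0.06},{"x":0,"y":0.020,"z":0.010,"ax":0,"ay":0,"az":0,"hand":0.06},{"x":0,"y":0.020,"z":0,"ax":0,"ay":0,"az":0,"hand":0.04},{"x":-0.001,"y":0.020,"z":0,"ax":0,"ay":0,"az":0,"hand":0.02},{"x":-0.001,"y":0.02,"z":0,"ax":0,"ay":0,"az":0,"hand":0.0},{"x":-0.001,"y":0.012,"z":0,"ax":0,"ay":0,"az":0,"hand":0.0}]'
python3 - <<'E'
from h import *
import pickle
p=shot('wrist','w6.png');pickle.dump(p,open('w6.pkl','wb'))
s=bot.sense();print(s['position'],2*np.degrees(np.arctan2(s['tool_rot'][1],s['tool_rot'][0])),s['contact_force'],s['opening'],s['time'])
E
```

```text
time: 15.33
position: [0.529, 0.0239, 0.0396]
tool_rot: [-2.178, -2.264, 0.0]
contact_force: [-0.1, 0.5, 0.4]
opening: 0.0599
time: 16.17
position: [0.5268, 0.1237, 0.1064]
tool_rot: [2.176, 2.264, 0.003]
contact_force: [-0.3, -0.8, 0.3]
opening: 0.0355
[0.52656196 0.12482168 0.10606055] 92.31366114305926 [ 0.8350858   0.13694    -1.00068864] 0.03157902027601209 16.2167
```

View pics/w6.png

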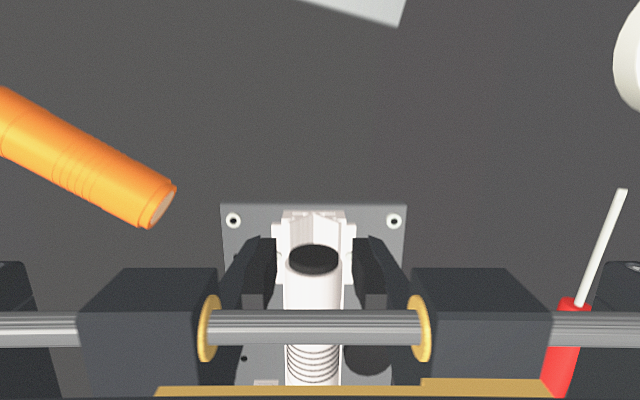

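The lamp lies square in the groove, released, with its tail cap at (314,258). I'll compute the tail position and bring the closed fingers down behind it.

```bash
python3 - <<'E'
from h import *
import pickle
p=pickle.load(open('w6.pkl','rb'))
g=cv2.cvtColor(p['img'],cv2.COLOR_RGB2GRAY);print(g[236:285:2,314].tolist())
for yt in(.09,.095,.10,.105):
    x=.5303-yt*.0398
    print(yt,proj(p,[[x,yt,.0313],[x,yt,.0653],[x-.017,yt,.0483],[x+.017,yt,.0483]]).round(1).tolist())
E
python3 -m crank '[{"x":-0.0012,"y":0.003,"z":0,"ax":0,"ay":0,"az":0,"hand":0},{"x":0,"y":0,"z":0,"ax":0,"ay":0,"az":0,"hand":0},{"x":0,"y":0,"z":0,"ax":0,"ay":0,"az":0,"hand":0},{"x":0,"y":0,"z":0,"ax":0,"ay":0,"az":0,"hand":0},{"x":0,"y":0,"z":0,"ax":0,"ay":0,"az":0,"hand":0},{"x":0,"y":0,"z":-0.008,"ax":0,"ay":0,"az":0,"hand":0},{"x":0,"y":0,"z":-0.008,"ax":0,"ay":0,"az":0,"hand":0},{"x":0,"y":0,"z":-0.008,"ax":0,"ay":0,"az":0,"hand":0},{"x":0,"y":0,"z":-0.008,"ax":0,"ay":0,"az":0,"hand":0},{"x":0,"y":0,"z":-0.008,"ax":0,"ay":0,"az":0,"hand":0}]'
```

```text
[248, 248, 249, 248, 139, 49, 45, 55, 51, 51, 53, 55, 53, 51, 54, 55, 63, 71, 71, 96, 172, 243, 247, 246, 246]
0.09 [[313.1, 245.5], [313.1, 270.0], [288.3, 256.0], [337.9, 257.8]]
0.095 [[313.1, 239.3], [313.1, 263.1], [288.1, 249.5], [338.1, 251.2]]
0.1 [[313.1, 233.0], [313.1, 256.0], [287.9, 242.8], [338.2, 244.6]]
0.105 [[313.1, 226.6], [313.1, 248.8], [287.8, 236.0], [338.4, 237.8]]
time: 17.05
position: [0.5244, 0.1247, 0.0631]
tool_rot: [-2.177, -2.264, 0.002]
contact_force: [0.5, 0.5, -0.2]
opening: 0.0003
```

The tail is at y≈0.091, so the lamp's middle is within 1 mm of the groove point. I'll lower the rest of the way and approach.

```bash
python3 -m crank '[{"x":0.0007,"y":0,"z":-0.008,"ax":0,"ay":0,"az":0,"hand":0},{"x":0,"y":0,"z":-0.008,"ax":0,"ay":0,"az":0,"hand":0},{"x":0,"y":0,"z":-0.0055,"ax":0,"ay":0,"az":0,"hand":0},{"x":0,"y":0,"z":0,"ax":0,"ay":0,"az":0,"hand":0},{"x":0,"y":-0.003,"z":0,"ax":0,"ay":0,"az":0,"hand":0},{"x":0,"y":-0.003,"z":0,"ax":0,"ay":0,"az":0,"hand":0},{"x":0.0001,"y":-0.003,"z":0,"ax":0,"ay":0,"az":0,"hand":0},{"x":0.0001,"y":-0.003,"z":0,"ax":0,"ay":0,"az":0,"hand":0},{"x":0.0001,"y":-0.003,"z":0,"ax":0,"ay":0,"az":0,"hand":0},{"x":0.0001,"y":-0.002,"z":0,"ax":0,"ay":0,"az":0,"hand":0}]'
python3 -m crank '[{"x":0,"y":-0.001,"z":0,"ax":0,"ay":0,"az":0,"hand":0},{"x":0,"y":-0.001,"z":0,"ax":0,"ay":0,"az":0,"hand":0},{"x":0.0001,"y":-0.001,"z":0,"ax":0,"ay":0,"az":0,"hand":0},{"x":0,"y":-0.001,"z":0,"ax":0,"ay":0,"az":0,"hand":0},{"x":0.0001,"y":-0.001,"z":0,"ax":0,"ay":0,"az":0,"hand":0},{"x":0,"y":-0.001,"z":0,"ax":0,"ay":0,"az":0,"hand":0},{"x":0.0001,"y":-0.001,"z":0,"ax":0,"ay":0,"az":0,"hand":0},{"x":0,"y":-0.001,"z":0,"ax":0,"ay":0,"az":0,"hand":0},{"x":0.0001,"y":-0.001,"z":0,"ax":0,"ay":0,"az":0,"hand":0},{"x":0,"y":-0.001,"z":0,"ax":0,"ay":0,"az":0,"hand":0}]'
```

```text
time: 17.88
position: [0.5263, 0.1075, 0.0435]
tool_rot: [2.178, 2.264, 0.001]
contact_force: [0.4, -0.0, -0.0]
opening: 0.0003
time: 18.72
position: [0.5264, 0.0983, 0.0431]
tool_rot: [-2.178, -2.264, -0.001]
contact_force: [-1.4, 5.1, 0.2]
opening: 0.0005
```

```bash
python3 -m crank '[{"x":0.0001,"y":-0.001,"z":0,"ax":0,"ay":0,"az":0,"hand":0},{"x":0,"y":-0.001,"z":0,"ax":0,"ay":0,"az":0,"hand":0},{"x":0.0001,"y":-0.001,"z":0,"ax":0,"ay":0,"az":0,"hand":0},{"x":0,"y":-0.001,"z":0,"ax":0,"ay":0,"az":0,"hand":0},{"x":0.0001,"y":-0.001,"z":0,"ax":0,"ay":0,"az":0,"hand":0},{"x":0,"y":-0.001,"z":0,"ax":0,"ay":0,"az":0,"hand":0},{"x":0.0001,"y":-0.001,"z":0,"ax":0,"ay":0,"az":0,"hand":0},{"x":0,"y":-0.001,"z":0,"ax":0,"ay":0,"az":0,"hand":0},{"x":0.0001,"y":-0.001,"z":0,"ax":0,"ay":0,"az":0,"hand":0},{"x":0,"y":-0.001,"z":0,"ax":0,"ay":0,"az":0,"hand":0}]'
```

```text
time: 19.55
position: [0.5268, 0.0879, 0.0431]
tool_rot: [-2.178, -2.264, 0.0]
contact_force: [-1.7, 5.0, 0.1]
opening: 0.0006
```

Contact is made and it slides at about 5 N. I'll continue at moderate speed while well short of the ring.

```bash
python3 -m crank '[{"x":0.00008,"y":-0.002,"z":0,"ax":0,"ay":0,"az":0,"hand":0},{"x":0.00008,"y":-0.002,"z":0,"ax":0,"ay":0,"az":0,"hand":0},{"x":0.00008,"y":-0.002,"z":0,"ax":0,"ay":0,"az":0,"hand":0},{"x":0.00008,"y":-0.002,"z":0,"ax":0,"ay":0,"az":0,"hand":0},{"x":0.00008,"y":-0.002,"z":0,"ax":0,"ay":0,"az":0,"hand":0},{"x":0.00008,"y":-0.002,"z":0,"ax":0,"ay":0,"az":0,"hand":0},{"x":0.00008,"y":-0.002,"z":0,"ax":0,"ay":0,"az":0,"hand":0},{"x":0.00008,"y":-0.002,"z":0,"ax":0,"ay":0,"az":0,"hand":0},{"x":0.00008,"y":-0.002,"z":0,"ax":0,"ay":0,"az":0,"hand":0},{"x":0.00008,"y":-0.002,"z":0,"ax":0,"ay":0,"az":0,"hand":0}]'
python3 -m crank '[{"x":0.00008,"y":-0.002,"z":0,"ax":0,"ay":0,"az":0,"hand":0},{"x":0.00008,"y":-0.002,"z":0,"ax":0,"ay":0,"az":0,"hand":0},{"x":0.00008,"y":-0.002,"z":0,"ax":0,"ay":0,"az":0,"hand":0},{"x":0.00008,"y":-0.002,"z":0,"ax":0,"ay":0,"az":0,"hand":0},{"x":0.00008,"y":-0.002,"z":0,"ax":0,"ay":0,"az":0,"hand":0},{"x":0.00008,"y":-0.002,"z":0,"ax":0,"ay":0,"az":0,"hand":0},{"x":0.00008,"y":-0.002,"z":0,"ax":0,"ay":0,"az":0,"hand":0},{"x":0.00008,"y":-0.002,"z":0,"ax":0,"ay":0,"az":0,"hand":0},{"x":0.00008,"y":-0.002,"z":0,"ax":0,"ay":0,"az":0,"hand":0},{"x":0.00008,"y":-0.002,"z":0,"ax":0,"ay":0,"az":0,"hand":0}]'
```

```text
time: 20.38
position: [0.5275, 0.0678, 0.0431]
tool_rot: [-2.178, -2.264, 0.001]
contact_force: [-1.2, 4.8, 1.1]
opening: 0.0005
time: 21.22
position: [0.5281, 0.0479, 0.043]
tool_rot: [-2.177, -2.263, 0.001]
contact_force: [-1.3, 6.5, 0.8]
opening: 0.0002
```

```bash
python3 -m crank '[{"x":0.00004,"y":-0.001,"z":0,"ax":0,"ay":0,"az":0,"hand":0},{"x":0.00004,"y":-0.001,"z":0,"ax":0,"ay":0,"az":0,"hand":0},{"x":0.00004,"y":-0.001,"z":0,"ax":0,"ay":0,"az":0,"hand":0},{"x":0.00004,"y":-0.001,"z":0,"ax":0,"ay":0,"az":0,"hand":0},{"x":0.00004,"y":-0.001,"z":0,"ax":0,"ay":0,"az":0,"hand":0},{"x":0.00004,"y":-0.001,"z":0,"ax":0,"ay":0,"az":0,"hand":0},{"x":0.00004,"y":-0.001,"z":0,"ax":0,"ay":0,"az":0,"hand":0},{"x":0.00004,"y":-0.001,"z":0,"ax":0,"ay":0,"az":0,"hand":0},{"x":0.00004,"y":-0.001,"z":0,"ax":0,"ay":0,"az":0,"hand":0},{"x":0.00004,"y":-0.001,"z":0,"ax":0,"ay":0,"az":0,"hand":0}]'
python3 -m crank '[{"x":0.00004,"y":-0.0005,"z":0,"ax":0,"ay":0,"az":0,"hand":0},{"x":0.00004,"y":-0.0005,"z":0,"ax":0,"ay":0,"az":0,"hand":0},{"x":0.00004,"y":-0.0005,"z":0,"ax":0,"ay":0,"az":0,"hand":0},{"x":0,"y":-0.0005,"z":0,"ax":0,"ay":0,"az":0,"hand":0},{"x":0.00004,"y":-0.0005,"z":0,"ax":0,"ay":0,"az":0,"hand":0},{"x":0.00004,"y":-0.0005,"z":0,"ax":0,"ay":0,"az":0,"hand":0},{"x":0,"y":-0.0005,"z":0,"ax":0,"ay":0,"az":0,"hand":0},{"x":0.00004,"y":-0.0005,"z":0,"ax":0,"ay":0,"az":0,"hand":0},{"x":0,"y":-0.0005,"z":0,"ax":0,"ay":0,"az":0,"hand":0},{"x":0,"y":-0.0005,"z":0,"ax":0,"ay":0,"az":0,"hand":0}]'
```

```text
time: 22.05
position: [0.5285, 0.038, 0.043]
tool_rot: [-2.177, -2.263, 0.001]
contact_force: [-1.0, 5.1, 0.9]
opening: 0.0003
time: 22.88
position: [0.5287, 0.033, 0.043]
tool_rot: [-2.177, -2.263, 0.001]
contact_force: [-0.8, 5.7, 1.8]
opening: 0.0004
```

Sliding takes steady 5–6 N. The arm gives roughly 12 N/mm, so from here I advance at most 0.8 mm between force readings and stop once the push rises.

```bash
cat > chk.py <<'E'
from station import bot
import sys
s=bot.sense();f=s['contact_force'];print('CHK F',f.round(1),'y',s['position'][1].round(4))
sys.exit(1 if f[1]>8.3 else 0)
E
python3 -m crank '[{"x":0,"y":-0.0006,"z":0,"ax":0,"ay":0,"az":0,"hand":0},{"x":0,"y":-0.0006,"z":0,"ax":0,"ay":0,"az":0,"hand":0},{"x":0,"y":-0.0006,"z":0,"ax":0,"ay":0,"az":0,"hand":0},{"x":0,"y":-0.0006,"z":0,"ax":0,"ay":0,"az":0,"hand":0},{"x":0.0001,"y":-0.0006,"z":0,"ax":0,"ay":0,"az":0,"hand":0},{"x":0,"y":-0.0006,"z":0,"ax":0,"ay":0,"az":0,"hand":0},{"x":0,"y":-0.0006,"z":0,"ax":0,"ay":0,"az":0,"hand":0},{"x":0,"y":-0.0006,"z":0,"ax":0,"ay":0,"az":0,"hand":0},{"x":0,"y":-0.0006,"z":0,"ax":0,"ay":0,"az":0,"hand":0},{"x":0,"y":-0.0006,"z":0,"ax":0,"ay":0,"az":0,"hand":0}]' && python3 chk.py &&
python3 -m crank '[{"x":0,"y":-0.0001,"z":0,"ax":0,"ay":0,"az":0,"hand":0},{"x":0,"y":-0.0001,"z":0,"ax":0,"ay":0,"az":0,"hand":0},{"x":0,"y":-0.0001,"z":0,"ax":0,"ay":0,"az":0,"hand":0},{"x":0,"y":-0.0001,"z":0,"ax":0,"ay":0,"az":0,"hand":0},{"x":0,"y":-0.0001,"z":0,"ax":0,"ay":0,"az":0,"hand":0},{"x":0,"y":-0.0001,"z":0,"ax":0,"ay":0,"az":0,"hand":0},{"x":0,"y":-0.0001,"z":0,"ax":0,"ay":0,"az":0,"hand":0},{"x":0,"y":-0.0001,"z":0,"ax":0,"ay":0,"az":0,"hand":0},{"x":0,"y":0,"z":0,"ax":0,"ay":0,"az":0,"hand":0},{"x":0,"y":0,"z":0,"ax":0,"ay":0,"az":0,"hand":0}]' && python3 chk.py &&
python3 -m crank '[{"x":0,"y":-0.0001,"z":0,"ax":0,"ay":0,"az":0,"hand":0},{"x":0,"y":-0.0001,"z":0,"ax":0,"ay":0,"az":0,"hand":0},{"x":0,"y":-0.0001,"z":0,"ax":0,"ay":0,"az":0,"hand":0},{"x":0,"y":-0.0001,"z":0,"ax":0,"ay":0,"az":0,"hand":0},{"x":0,"y":-0.0001,"z":0,"ax":0,"ay":0,"az":0,"hand":0},{"x":0,"y":-0.0001,"z":0,"ax":0,"ay":0,"az":0,"hand":0},{"x":0,"y":-0.0001,"z":0,"ax":0,"ay":0,"az":0,"hand":0},{"x":0,"y":-0.0001,"z":0,"ax":0,"ay":0,"az":0,"hand":0},{"x":0,"y":0,"z":0,"ax":0,"ay":0,"az":0,"hand":0},{"x":0,"y":0,"z":0,"ax":0,"ay":0,"az":0,"hand":0}]' && python3 chk.py
```

```text
time: 23.72
position: [0.5289, 0.027, 0.043]
tool_rot: [-2.177, -2.263, 0.001]
contact_force: [-1.8, 4.2, 2.0]
opening: 0.0008
CHK F [-1.8  4.2  2. ] y 0.027
time: 24.55
position: [0.5289, 0.0262, 0.043]
tool_rot: [-2.177, -2.263, 0.001]
contact_force: [-1.4, 4.7, 1.7]
opening: 0.0003
CHK F [-1.4  4.7  1.7] y 0.0262
time: 25.38
position: [0.5289, 0.0254, 0.043]
tool_rot: [-2.177, -2.264, 0.001]
contact_force: [-1.4, 6.2, 1.3]
opening: 0.0007
CHK F [-1.4  6.2  1.3] y 0.0254
```

```bash
python3 -m crank '[{"x":0,"y":-0.0001,"z":0,"ax":0,"ay":0,"az":0,"hand":0},{"x":0,"y":-0.0001,"z":0,"ax":0,"ay":0,"az":0,"hand":0},{"x":0,"y":-0.0001,"z":0,"ax":0,"ay":0,"az":0,"hand":0},{"x":0,"y":-0.0001,"z":0,"ax":0,"ay":0,"az":0,"hand":0},{"x":0,"y":-0.0001,"z":0,"ax":0,"ay":0,"az":0,"hand":0},{"x":0,"y":-0.0001,"z":0,"ax":0,"ay":0,"az":0,"hand":0},{"x":0,"y":-0.0001,"z":0,"ax":0,"ay":0,"az":0,"hand":0},{"x":0,"y":-0.0001,"z":0,"ax":0,"ay":0,"az":0,"hand":0},{"x":0,"y":0,"z":0,"ax":0,"ay":0,"az":0,"hand":0},{"x":0,"y":0,"z":0,"ax":0,"ay":0,"az":0,"hand":0}]' >/dev/null && python3 chk.py &&
python3 -m crank '[{"x":0,"y":-0.0001,"z":0,"ax":0,"ay":0,"az":0,"hand":0},{"x":0,"y":-0.0001,"z":0,"ax":0,"ay":0,"az":0,"hand":0},{"x":0,"y":-0.0001,"z":0,"ax":0,"ay":0,"az":0,"hand":0},{"x":0,"y":-0.0001,"z":0,"ax":0,"ay":0,"az":0,"hand":0},{"x":0,"y":-0.0001,"z":0,"ax":0,"ay":0,"az":0,"hand":0},{"x":0,"y":-0.0001,"z":0,"ax":0,"ay":0,"az":0,"hand":0},{"x":0,"y":-0.0001,"z":0,"ax":0,"ay":0,"az":0,"hand":0},{"x":0,"y":-0.0001,"z":0,"ax":0,"ay":0,"az":0,"hand":0},{"x":0,"y":0,"z":0,"ax":0,"ay":0,"az":0,"hand":0},{"x":0,"y":0,"z":0,"ax":0,"ay":0,"az":0,"hand":0}]' >/dev/null && python3 chk.py &&
python3 -m crank '[{"x":0,"y":-0.0001,"z":0,"ax":0,"ay":0,"az":0,"hand":0},{"x":0,"y":-0.0001,"z":0,"ax":0,"ay":0,"az":0,"hand":0},{"x":0,"y":-0.0001,"z":0,"ax":0,"ay":0,"az":0,"hand":0},{"x":0,"y":-0.0001,"z":0,"ax":0,"ay":0,"az":0,"hand":0},{"x":0,"y":-0.0001,"z":0,"ax":0,"ay":0,"az":0,"hand":0},{"x":0,"y":-0.0001,"z":0,"ax":0,"ay":0,"az":0,"hand":0},{"x":0,"y":-0.0001,"z":0,"ax":0,"ay":0,"az":0,"hand":0},{"x":0,"y":-0.0001,"z":0,"ax":0,"ay":0,"az":0,"hand":0},{"x":0,"y":0,"z":0,"ax":0,"ay":0,"az":0,"hand":0},{"x":0,"y":0,"z":0,"ax":0,"ay":0,"az":0,"hand":0}]' >/dev/null && python3 chk.py &&
python3 -m crank '[{"x":0.0001,"y":-0.0001,"z":0,"ax":0,"ay":0,"az":0,"hand":0},{"x":0,"y":-0.0001,"z":0,"ax":0,"ay":0,"az":0,"hand":0},{"x":0,"y":-0.0001,"z":0,"ax":0,"ay":0,"az":0,"hand":0},{"x":0,"y":-0.0001,"z":0,"ax":0,"ay":0,"az":0,"hand":0},{"x":0,"y":-0.0001,"z":0,"ax":0,"ay":0,"az":0,"hand":0},{"x":0,"y":-0.0001,"z":0,"ax":0,"ay":0,"az":0,"hand":0},{"x":0,"y":-0.0001,"z":0,"ax":0,"ay":0,"az":0,"hand":0},{"x":0,"y":-0.0001,"z":0,"ax":0,"ay":0,"az":0,"hand":0},{"x":0,"y":0,"z":0,"ax":0,"ay":0,"az":0,"hand":0},{"x":0,"y":0,"z":0,"ax":0,"ay":0,"az":0,"hand":0}]' >/dev/null && python3 chk.py &&
python3 -m crank '[{"x":0,"y":-0.0001,"z":0,"ax":0,"ay":0,"az":0,"hand":0},{"x":0,"y":-0.0001,"z":0,"ax":0,"ay":0,"az":0,"hand":0},{"x":0,"y":-0.0001,"z":0,"ax":0,"ay":0,"az":0,"hand":0},{"x":0,"y":-0.0001,"z":0,"ax":0,"ay":0,"az":0,"hand":0},{"x":0,"y":-0.0001,"z":0,"ax":0,"ay":0,"az":0,"hand":0},{"x":0,"y":-0.0001,"z":0,"ax":0,"ay":0,"az":0,"hand":0},{"x":0,"y":-0.0001,"z":0,"ax":0,"ay":0,"az":0,"hand":0},{"x":0,"y":-0.0001,"z":0,"ax":0,"ay":0,"az":0,"hand":0},{"x":0,"y":0,"z":0,"ax":0,"ay":0,"az":0,"hand":0},{"x":0,"y":0,"z":0,"ax":0,"ay":0,"az":0,"hand":0}]' && python3 chk.py
```

```text
CHK F [-1.   6.2  0.3] y 0.0245
CHK F [-1.6  5.2  0.8] y 0.0237
CHK F [-0.8  4.7  1.3] y 0.0229
CHK F [-2.4  4.9  1.1] y 0.0221
time: 29.55
position: [0.529, 0.0214, 0.043]
tool_rot: [-2.177, -2.264, 0.001]
contact_force: [-0.5, 4.3, 1.2]
opening: 0.0004
CHK F [-0.5  4.3  1.2] y 0.0214
```

```bash
python3 -m crank '[{"x":0,"y":-0.0001,"z":0,"ax":0,"ay":0,"az":0,"hand":0},{"x":0,"y":-0.0001,"z":0,"ax":0,"ay":0,"az":0,"hand":0},{"x":0,"y":-0.0001,"z":0,"ax":0,"ay":0,"az":0,"hand":0},{"x":0,"y":-0.0001,"z":0,"ax":0,"ay":0,"az":0,"hand":0},{"x":0,"y":-0.0001,"z":0,"ax":0,"ay":0,"az":0,"hand":0},{"x":0,"y":-0.0001,"z":0,"ax":0,"ay":0,"az":0,"hand":0},{"x":0,"y":-0.0001,"z":0,"ax":0,"ay":0,"az":0,"hand":0},{"x":0,"y":-0.0001,"z":0,"ax":0,"ay":0,"az":0,"hand":0},{"x":0,"y":0,"z":0,"ax":0,"ay":0,"az":0,"hand":0},{"x":0,"y":0,"z":0,"ax":0,"ay":0,"az":0,"hand":0}]' >/dev/null && python3 chk.py &&
python3 -m crank '[{"x":0,"y":-0.0001,"z":0,"ax":0,"ay":0,"az":0,"hand":0},{"x":0,"y":-0.0001,"z":0,"ax":0,"ay":0,"az":0,"hand":0},{"x":0,"y":-0.0001,"z":0,"ax":0,"ay":0,"az":0,"hand":0},{"x":0,"y":-0.0001,"z":0,"ax":0,"ay":0,"az":0,"hand":0},{"x":0,"y":-0.0001,"z":0,"ax":0,"ay":0,"az":0,"hand":0},{"x":0,"y":-0.0001,"z":0,"ax":0,"ay":0,"az":0,"hand":0},{"x":0,"y":-0.0001,"z":0,"ax":0,"ay":0,"az":0,"hand":0},{"x":0,"y":-0.0001,"z":0,"ax":0,"ay":0,"az":0,"hand":0},{"x":0,"y":0,"z":0,"ax":0,"ay":0,"az":0,"hand":0},{"x":0,"y":0,"z":0,"ax":0,"ay":0,"az":0,"hand":0}]' >/dev/null && python3 chk.py &&
python3 -m crank '[{"x":0.0001,"y":-0.0001,"z":0,"ax":0,"ay":0,"az":0,"hand":0},{"x":0,"y":-0.0001,"z":0,"ax":0,"ay":0,"az":0,"hand":0},{"x":0,"y":-0.0001,"z":0,"ax":0,"ay":0,"az":0,"hand":0},{"x":0,"y":-0.0001,"z":0,"ax":0,"ay":0,"az":0,"hand":0},{"x":0,"y":-0.0001,"z":0,"ax":0,"ay":0,"az":0,"hand":0},{"x":0,"y":-0.0001,"z":0,"ax":0,"ay":0,"az":0,"hand":0},{"x":0,"y":-0.0001,"z":0,"ax":0,"ay":0,"az":0,"hand":0},{"x":0,"y":-0.0001,"z":0,"ax":0,"ay":0,"az":0,"hand":0},{"x":0,"y":0,"z":0,"ax":0,"ay":0,"az":0,"hand":0},{"x":0,"y":0,"z":0,"ax":0,"ay":0,"az":0,"hand":0}]' >/dev/null && python3 chk.py &&
python3 -m crank '[{"x":0,"y":-0.0001,"z":0,"ax":0,"ay":0,"az":0,"hand":0},{"x":0,"y":-0.0001,"z":0,"ax":0,"ay":0,"az":0,"hand":0},{"x":0,"y":-0.0001,"z":0,"ax":0,"ay":0,"az":0,"hand":0},{"x":0,"y":-0.0001,"z":0,"ax":0,"ay":0,"az":0,"hand":0},{"x":0,"y":-0.0001,"z":0,"ax":0,"ay":0,"az":0,"hand":0},{"x":0,"y":-0.0001,"z":0,"ax":0,"ay":0,"az":0,"hand":0},{"x":0,"y":-0.0001,"z":0,"ax":0,"ay":0,"az":0,"hand":0},{"x":0,"y":-0.0001,"z":0,"ax":0,"ay":0,"az":0,"hand":0},{"x":0,"y":0,"z":0,"ax":0,"ay":0,"az":0,"hand":0},{"x":0,"y":0,"z":0,"ax":0,"ay":0,"az":0,"hand":0}]' >/dev/null && python3 chk.py &&
python3 -m crank '[{"x":0.0001,"y":-0.0001,"z":0,"ax":0,"ay":0,"az":0,"hand":0},{"x":0,"y":-0.0001,"z":0,"ax":0,"ay":0,"az":0,"hand":0},{"x":0,"y":-0.0001,"z":0,"ax":0,"ay":0,"az":0,"hand":0},{"x":0,"y":-0.0001,"z":0,"ax":0,"ay":0,"az":0,"hand":0},{"x":0,"y":-0.0001,"z":0,"ax":0,"ay":0,"az":0,"hand":0},{"x":0,"y":-0.0001,"z":0,"ax":0,"ay":0,"az":0,"hand":0},{"x":0,"y":-0.0001,"z":0,"ax":0,"ay":0,"az":0,"hand":0},{"x":0,"y":-0.0001,"z":0,"ax":0,"ay":0,"az":0,"hand":0},{"x":0,"y":0,"z":0,"ax":0,"ay":0,"az":0,"hand":0},{"x":0,"y":0,"z":0,"ax":0,"ay":0,"az":0,"hand":0}]' && python3 chk.py
```

```text
CHK F [-1.   5.4  1. ] y 0.0205
CHK F [-0.9  5.1  0.4] y 0.0197
CHK F [-1.9  5.1  1.6] y 0.0189
CHK F [-1.1  5.5  1. ] y 0.0181
time: 33.72
position: [0.5292, 0.0175, 0.043]
tool_rot: [-2.177, -2.263, 0.001]
contact_force: [-1.9, 5.7, 1.6]
opening: 0.0004
CHK F [-1.9  5.7  1.6] y 0.0175
```

```bash
python3 -m crank '[{"x":0,"y":-0.0001,"z":0,"ax":0,"ay":0,"az":0,"hand":0},{"x":0,"y":-0.0001,"z":0,"ax":0,"ay":0,"az":0,"hand":0},{"x":0,"y":-0.0001,"z":0,"ax":0,"ay":0,"az":0,"hand":0},{"x":0,"y":-0.0001,"z":0,"ax":0,"ay":0,"az":0,"hand":0},{"x":0,"y":-0.0001,"z":0,"ax":0,"ay":0,"az":0,"hand":0},{"x":0,"y":0,"z":0,"ax":0,"ay":0,"az":0,"hand":0},{"x":0,"y":0,"z":0,"ax":0,"ay":0,"az":0,"hand":0},{"x":0,"y":0,"z":0,"ax":0,"ay":0,"az":0,"hand":0},{"x":0,"y":0,"z":0,"ax":0,"ay":0,"az":0,"hand":0},{"x":0,"y":0,"z":0,"ax":0,"ay":0,"az":0,"hand":0}]' && python3 chk.py
```

```text
time: 34.55
position: [0.5292, 0.0175, 0.043]
tool_rot: [-2.177, -2.263, -0.0]
contact_force: [-1.4, 7.7, 0.9]
opening: 0.0004
CHK F [-1.4  7.7  0.9] y 0.0175
```

The TCP has stopped at y=0.0175 while the push climbs, so the ring is reached. I'll build up a little more and hold.

```bash
python3 -m crank '[{"x":0,"y":-0.0001,"z":0,"ax":0,"ay":0,"az":0,"hand":0},{"x":0,"y":-0.0001,"z":0,"ax":0,"ay":0,"az":0,"hand":0},{"x":0,"y":-0.0001,"z":0,"ax":0,"ay":0,"az":0,"hand":0},{"x":0,"y":-0.0001,"z":0,"ax":0,"ay":0,"az":0,"hand":0},{"x":0,"y":0,"z":0,"ax":0,"ay":0,"az":0,"hand":0},{"x":0,"y":0,"z":0,"ax":0,"ay":0,"az":0,"hand":0},{"x":0,"y":0,"z":0,"ax":0,"ay":0,"az":0,"hand":0},{"x":0,"y":0,"z":0,"ax":0,"ay":0,"az":0,"hand":0},{"x":0,"y":0,"z":0,"ax":0,"ay":0,"az":0,"hand":0},{"x":0,"y":0,"z":0,"ax":0,"ay":0,"az":0,"hand":0}]' && python3 chk.py
```

```text
time: 35.38
position: [0.5292, 0.0175, 0.043]
tool_rot: [-2.177, -2.262, -0.001]
contact_force: [-1.3, 9.9, 2.1]
opening: 0.0007
CHK F [-1.3  9.9  2.1] y 0.0175
```

```bash
python3 -m crank '[{"x":0,"y":-0.0001,"z":0,"ax":0,"ay":0,"az":0,"hand":0},{"x":0,"y":-0.0001,"z":0,"ax":0,"ay":0,"az":0,"hand":0},{"x":0,"y":-0.0001,"z":0,"ax":0,"ay":0,"az":0,"hand":0},{"x":0,"y":-0.0001,"z":0,"ax":0,"ay":0,"az":0,"hand":0},{"x":0,"y":0,"z":0,"ax":0,"ay":0,"az":0,"hand":0},{"x":0,"y":0,"z":0,"ax":0,"ay":0,"az":0,"hand":0},{"x":0,"y":0,"z":0,"ax":0,"ay":0,"az":0,"hand":0},{"x":0,"y":0,"z":0,"ax":0,"ay":0,"az":0,"hand":0},{"x":0,"y":0,"z":0,"ax":0,"ay":0,"az":0,"hand":0},{"x":0,"y":0,"z":0,"ax":0,"ay":0,"az":0,"hand":0}]' && python3 chk.py; python3 -m crank '[{"x":0,"y":0,"z":0,"ax":0,"ay":0,"az":0,"hand":0},{"x":0,"y":0,"z":0,"ax":0,"ay":0,"az":0,"hand":0},{"x":0,"y":0,"z":0,"ax":0,"ay":0,"az":0,"hand":0},{"x":0,"y":0,"z":0,"ax":0,"ay":0,"az":0,"hand":0},{"x":0,"y":0,"z":0,"ax":0,"ay":0,"az":0,"hand":0},{"x":0,"y":0,"z":0,"ax":0,"ay":0,"az":0,"hand":0},{"x":0,"y":0,"z":0,"ax":0,"ay":0,"az":0,"hand":0},{"x":0,"y":0,"z":0,"ax":0,"ay":0,"az":0,"hand":0},{"x":0,"y":0,"z":0,"ax":0,"ay":0,"az":0,"hand":0},{"x":0,"y":0,"z":0,"ax":0,"ay":0,"az":0,"hand":0}]'
```

```text
time: 36.22
position: [0.5292, 0.0175, 0.0431]
tool_rot: [-2.177, -2.262, -0.002]
contact_force: [-0.7, 10.7, 0.3]
opening: 0.0005
CHK F [-0.7 10.7  0.3] y 0.0175
time: 37.05
position: [0.5292, 0.0175, 0.043]
tool_rot: [-2.177, -2.262, -0.002]
contact_force: [-1.9, 10.5, 1.9]
opening: 0.001
```

It bears at about 10.5 N against 5.2 N of sliding, so roughly 5 N on the ring for over a second: a sound seating. Next I back off, rise, and work out the hold-down angle from the earlier view.

```bash
python3 - <<'E'
from h import *
import pickle
p=pickle.load(open('w2.pkl','rb'))
C=np.array([.5324,-.0534,0]);bx=np.array([.0398,-.9992,0]);by=np.array([.9992,.0398,0]);bz=np.array([0,0,1.])
for th in np.arange(1.65,1.96,.05):
    K=C+.010*bx+(-.042+.102*np.cos(th))*by+(.0745+.102*np.sin(th))*bz
    print(round(th,2),proj(p,[K])[0].round(1),K.round(4))
g=p['img'][150:195,245:300].mean(2)<45
n,l,st,c=cv2.connectedComponentsWithStats(g.astype(np.uint8));print([(s[:4].tolist(),s[4],(cc+[245,150]).round(1).tolist()) for s,cc in zip(st,c)])
E
python3 -m crank '[{"x":0,"y":0.001,"z":0,"ax":0,"ay":0,"az":0,"hand":0},{"x":0,"y":0.002,"z":0,"ax":0,"ay":0,"az":0,"hand":0},{"x":0,"y":0.005,"z":0,"ax":0,"ay":0,"az":0,"hand":0},{"x":0,"y":0.01,"z":0.005,"ax":0,"ay":0,"az":0,"hand":0},{"x":0,"y":0.01,"z":0.02,"ax":0,"ay":0,"az":0,"hand":0},{"x":0,"y":0,"z":0.03,"ax":0,"ay":0,"az":0,"hand":0},{"x":0,"y":0,"z":0.03,"ax":0,"ay":0,"az":0,"hand":0},{"x":0,"y":0,"z":0.03,"ax":0,"ay":0,"az":0,"hand":0},{"x":-0.01,"y":0,"z":0.03,"ax":0,"ay":0,"az":0,"hand":0},{"x":-0.02,"y":0,"z":0.015,"ax":0,"ay":0,"az":0,"hand":0}]'
```

```text
1.65 [283.4 173.4] [ 0.4828 -0.0654  0.1762]
1.7 [278.4 173.2] [ 0.4777 -0.0656  0.1756]
1.75 [273.5 173. ] [ 0.4727 -0.0658  0.1749]
1.8 [268.8 172.7] [ 0.4677 -0.066   0.1738]
1.85 [264.1 172.3] [ 0.4627 -0.0662  0.1726]
1.9 [259.6 171.8] [ 0.4579 -0.0664  0.171 ]
1.95 [255.2 171.4] [ 0.4531 -0.0666  0.1693]
[([0, 0, 55, 45], np.int32(2327), [271.7, 172.0]), ([45, 6, 3, 9], np.int32(24), [291.1, 160.3]), ([17, 15, 16, 16], np.int32(110), [270.7, 172.7]), ([26, 14, 1, 1], np.int32(1), [271.0, 164.0]), ([41, 37, 1, 1], np.int32(1), [286.0, 187.0]), ([49, 42, 6, 3], np.int32(12), [296.7, 193.4])]
time: 37.88
position: [0.5031, 0.0442, 0.2082]
tool_rot: [2.174, 2.26, 0.008]
contact_force: [1.1, 0.8, 0.3]
opening: 0.0003
```

The hold-down angle is 1.79 rad, with its knob at about (0.469, -0.066, 0.174). I'll go behind it on the robot side.

```bash
python3 -m crank '[{"x":-0.027,"y":0,"z":0,"ax":0,"ay":0,"az":0,"hand":0},{"x":-0.027,"y":0,"z":0,"ax":0,"ay":0,"az":0,"hand":0},{"x":-0.027,"y":0,"z":0,"ax":0,"ay":0,"az":0,"hand":0},{"x":0,"y":-0.028,"z":0,"ax":0,"ay":0,"az":0,"hand":0},{"x":0,"y":-0.028,"z":0,"ax":0,"ay":0,"az":0,"hand":0},{"x":0,"y":-0.028,"z":0,"ax":0,"ay":0,"az":0,"hand":0},{"x":0,"y":-0.028,"z":0,"ax":0,"ay":0,"az":0,"hand":0},{"x":0,"y":0,"z":-0.015,"ax":0,"ay":0,"az":0,"hand":0},{"x":0,"y":0,"z":-0.015,"ax":0,"ay":0,"az":0,"hand":0},{"x":0,"y":0,"z":-0.015,"ax":0,"ay":0,"az":0,"hand":0}]'
python3 -m crank '[{"x":0,"y":0,"z":0,"ax":0,"ay":0,"az":0,"hand":0},{"x":0,"y":0,"z":0,"ax":0,"ay":0,"az":0,"hand":0},{"x":0,"y":0,"z":0,"ax":0,"ay":0,"az":0,"hand":0},{"x":0.003,"y":0,"z":0,"ax":0,"ay":0,"az":0,"hand":0},{"x":0.003,"y":0,"z":0,"ax":0,"ay":0,"az":0,"hand":0},{"x":0.003,"y":0,"z":0,"ax":0,"ay":0,"az":0,"hand":0},{"x":0.003,"y":0,"z":0,"ax":0,"ay":0,"az":0,"hand":0},{"x":0.003,"y":0,"z":0,"ax":0,"ay":0,"az":0,"hand":0},{"x":0.003,"y":0,"z":0,"ax":0,"ay":0,"az":0,"hand":0},{"x":0,"y":0,"z":0,"ax":0,"ay":0,"az":0,"hand":0}]'
python3 - <<'E'
from h import *
p=shot('scene');a=p['img'][90:250,240:400]
b=shot('wrist')['img']
A=cv2.resize(a,(400,400),interpolation=cv2.INTER_CUBIC);B=cv2.resize(b[:,160:480],(320,400))
cv2.imwrite('pics/c7.png',np.hstack([A,B])[:,:,::-1])
E
```

```text
time: 38.72
position: [0.4191, -0.0688, 0.1584]
tool_rot: [2.178, 2.261, 0.001]
contact_force: [-0.1, 0.9, -0.5]
opening: 0.0004
time: 39.55
position: [0.4373, -0.068, 0.1582]
tool_rot: [2.177, 2.264, 0.0]
contact_force: [0.7, 0.1, -0.4]
opening: 0.0008
```

View pics/c7.png

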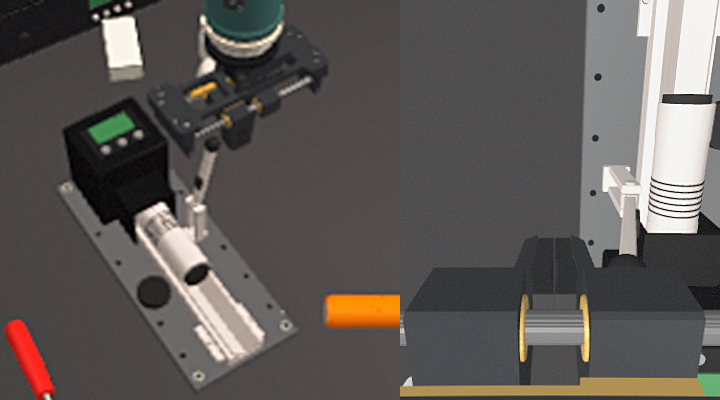

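The left crop shows the lamp in the shroud and the closed fingers just behind the knob at (212,143). The right (wrist) crop shows the knob at (628,263), ahead of the fingertips at (555,245). Now I swing it over along its arc.

```bash
python3 -m crank '[{"x":0.0045,"y":0.0002,"z":0,"ax":0,"ay":0,"az":0,"hand":0},{"x":0.0045,"y":0.0002,"z":0,"ax":0,"ay":0,"az":0,"hand":0},{"x":0.0045,"y":0.0002,"z":0,"ax":0,"ay":0,"az":0,"hand":0},{"x":0.0045,"y":0.0002,"z":0,"ax":0,"ay":0,"az":0,"hand":0},{"x":0.0045,"y":0.0002,"z":0,"ax":0,"ay":0,"az":0,"hand":0},{"x":0.0045,"y":0.0002,"z":0,"ax":0,"ay":0,"az":0,"hand":0},{"x":0.0045,"y":0.0002,"z":0,"ax":0,"ay":0,"az":0,"hand":0},{"x":0.0045,"y":0.0002,"z":0,"ax":0,"ay":0,"az":0,"hand":0},{"x":0.0045,"y":0.0002,"z":0,"ax":0,"ay":0,"az":0,"hand":0},{"x":0.004,"y":0.0002,"z":0.001,"ax":0,"ay":0,"az":0,"hand":0}]'
```

```text
time: 40.48
position: [0.4814, -0.0659, 0.1589]
tool_rot: [-2.178, -2.264, 0.0]
contact_force: [-1.1, -1.0, -0.1]
opening: 0.0003
```

```bash
python3 -m crank '[{"x":0.0057,"y":0.0002,"z":-0.0018,"ax":0,"ay":0,"az":0,"hand":0},{"x":0.0057,"y":0.0002,"z":-0.0018,"ax":0,"ay":0,"az":0,"hand":0},{"x":0.0057,"y":0.0002,"z":-0.0018,"ax":0,"ay":0,"az":0,"hand":0},{"x":0.0057,"y":0.0002,"z":-0.0018,"ax":0,"ay":0,"az":0,"hand":0},{"x":0.0057,"y":0.0002,"z":-0.0018,"ax":0,"ay":0,"az":0,"hand":0},{"x":0.0057,"y":0.0002,"z":-0.0018,"ax":0,"ay":0,"az":0,"hand":0},{"x":0.005,"y":0.0002,"z":-0.004,"ax":0,"ay":0,"az":0,"hand":0},{"x":0.005,"y":0.0002,"z":-0.004,"ax":0,"ay":0,"az":0,"hand":0},{"x":0.005,"y":0.0002,"z":-0.004,"ax":0,"ay":0,"az":0,"hand":0},{"x":0.005,"y":0.0002,"z":-0.004,"ax":0,"ay":0,"az":0,"hand":0}]'
```

```text
time: 41.32
position: [0.5358, -0.064, 0.1318]
tool_rot: [-2.178, -2.264, 0.0]
contact_force: [-0.4, 0.4, 0.6]
opening: 0.0003
```

```bash
python3 -m crank '[{"x":0.0034,"y":0.0001,"z":-0.0045,"ax":0,"ay":0,"az":0,"hand":0},{"x":0.0034,"y":0.0001,"z":-0.0045,"ax":0,"ay":0,"az":0,"hand":0},{"x":0.0034,"y":0.0001,"z":-0.0045,"ax":0,"ay":0,"az":0,"hand":0},{"x":0.0018,"y":0.0001,"z":-0.0038,"ax":0,"ay":0,"az":0,"hand":0},{"x":0.0018,"y":0.0001,"z":-0.0038,"ax":0,"ay":0,"az":0,"hand":0},{"x":0.0018,"y":0.0001,"z":-0.0038,"ax":0,"ay":0,"az":0,"hand":0},{"x":0.0018,"y":0.0001,"z":-0.0038,"ax":0,"ay":0,"az":0,"hand":0},{"x":0.0012,"y":0,"z":-0.003,"ax":0,"ay":0,"az":0,"hand":0},{"x":0.0012,"y":0,"z":-0.003,"ax":0,"ay":0,"az":0,"hand":0},{"x":0.0012,"y":0,"z":-0.002,"ax":0,"ay":0,"az":0,"hand":0}]'
python3 - <<'E'
from h import *
p=shot('scene');a=p['img'][90:250,240:400]
b=shot('wrist')['img']
A=cv2.resize(a,(400,400),interpolation=cv2.INTER_CUBIC);B=cv2.resize(b[:,160:480],(320,400))
cv2.imwrite('pics/c8.png',np.hstack([A,B])[:,:,::-1])
s=bot.sense();print(s['position'],s['contact_force'])
for r in eyes.trace(p,'clamp_knob')[:3]: print(r['score'],r['point'],r['pixels'].sum())
C=np.array([.5324,-.0534,0]);bx=np.array([.0398,-.9992,0]);by=np.array([.9992,.0398,0]);bz=np.array([0,0,1.])
for th in (0,.1,.2,.3,.5,.8,1.2,1.6):
    K=C+.010*bx+(-.042+.102*np.cos(th))*by+(.0745+.102*np.sin(th))*bz; print(th,proj(p,[K])[0].round(0))
E
```

```text
time: 42.15
position: [0.5561, -0.0632, 0.0951]
tool_rot: [-2.177, -2.264, 0.001]
contact_force: [-0.5, -0.1, 0.1]
opening: 0.0006
[ 0.55615071 -0.06323542  0.09512748] [-0.52494947 -0.25486792 -0.63163257]
0 [288. 188.]
0.1 [288. 186.]
0.2 [289. 184.]
0.3 [289. 181.]
0.5 [291. 176.]
0.8 [296. 168.]
1.2 [307. 158.]
1.6 [319. 150.]
```

```bash
python3 -m crank '[{"x":0.0003,"y":0,"z":-0.0015,"ax":0,"ay":0,"az":0,"hand":0},{"x":0.0003,"y":0,"z":-0.0015,"ax":0,"ay":0,"az":0,"hand":0},{"x":0.0003,"y":0,"z":-0.0015,"ax":0,"ay":0,"az":0,"hand":0},{"x":0.0003,"y":0,"z":-0.0015,"ax":0,"ay":0,"az":0,"hand":0},{"x":0.0003,"y":0,"z":-0.0015,"ax":0,"ay":0,"az":0,"hand":0},{"x":0.0003,"y":0,"z":-0.0015,"ax":0,"ay":0,"az":0,"hand":0},{"x":0,"y":0,"z":-0.001,"ax":0,"ay":0,"az":0,"hand":0},{"x":0,"y":0,"z":-0.001,"ax":0,"ay":0,"az":0,"hand":0},{"x":0,"y":0,"z":-0.001,"ax":0,"ay":0,"az":0,"hand":0},{"x":0,"y":0,"z":-0.0005,"ax":0,"ay":0,"az":0,"hand":0}]'
python3 -m crank '[{"x":0,"y":0,"z":-0.0003,"ax":0,"ay":0,"az":0,"hand":0},{"x":0,"y":0,"z":-0.0003,"ax":0,"ay":0,"az":0,"hand":0},{"x":0,"y":0,"z":-0.0003,"ax":0,"ay":0,"az":0,"hand":0},{"x":0,"y":0,"z":-0.0003,"ax":0,"ay":0,"az":0,"hand":0},{"x":0,"y":0,"z":-0.0003,"ax":0,"ay":0,"az":0,"hand":0},{"x":0,"y":0,"z":0,"ax":0,"ay":0,"az":0,"hand":0},{"x":0,"y":0,"z":0,"ax":0,"ay":0,"az":0,"hand":0},{"x":0,"y":0,"z":0,"ax":0,"ay":0,"az":0,"hand":0},{"x":0,"y":0,"z":0,"ax":0,"ay":0,"az":0,"hand":0},{"x":0,"y":0,"z":0,"ax":0,"ay":0,"az":0,"hand":0}]'
```

```text
time: 43.13
position: [0.558, -0.0633, 0.0829]
tool_rot: [-2.178, -2.264, 0.0]
contact_force: [-0.0, -0.1, 0.1]
opening: 0.0006
time: 43.97
position: [0.5581, -0.0633, 0.0816]
tool_rot: [-2.178, -2.264, 0.0]
contact_force: [0.0, 0.7, -0.5]
opening: 0.0005
```

```bash
sed 's/f\[1\]>8.3/f[2]>1.8/; s/\[1\].round(4)/[2].round(4)/' chk.py > chkz.py
python3 -m crank '[{"x":0,"y":0,"z":-0.0002,"ax":0,"ay":0,"az":0,"hand":0},{"x":0,"y":0,"z":-0.0002,"ax":0,"ay":0,"az":0,"hand":0},{"x":0,"y":0,"z":-0.0002,"ax":0,"ay":0,"az":0,"hand":0},{"x":0,"y":0,"z":-0.0002,"ax":0,"ay":0,"az":0,"hand":0},{"x":0,"y":0,"z":-0.0002,"ax":0,"ay":0,"az":0,"hand":0},{"x":0,"y":0,"z":0,"ax":0,"ay":0,"az":0,"hand":0},{"x":0,"y":0,"z":0,"ax":0,"ay":0,"az":0,"hand":0},{"x":0,"y":0,"z":0,"ax":0,"ay":0,"az":0,"hand":0},{"x":0,"y":0,"z":0,"ax":0,"ay":0,"az":0,"hand":0},{"x":0,"y":0,"z":0,"ax":0,"ay":0,"az":0,"hand":0}]' >/dev/null && python3 chkz.py &&
python3 -m crank '[{"x":0,"y":0,"z":-0.0001,"ax":0,"ay":0,"az":0,"hand":0},{"x":0,"y":0,"z":-0.0001,"ax":0,"ay":0,"az":0,"hand":0},{"x":0,"y":0,"z":-0.0001,"ax":0,"ay":0,"az":0,"hand":0},{"x":0,"y":0,"z":-0.0001,"ax":0,"ay":0,"az":0,"hand":0},{"x":0,"y":0,"z":-0.0001,"ax":0,"ay":0,"az":0,"hand":0},{"x":0,"y":0,"z":0,"ax":0,"ay":0,"az":0,"hand":0},{"x":0,"y":0,"z":0,"ax":0,"ay":0,"az":0,"hand":0},{"x":0,"y":0,"z":0,"ax":0,"ay":0,"az":0,"hand":0},{"x":0,"y":0,"z":0,"ax":0,"ay":0,"az":0,"hand":0},{"x":0,"y":0,"z":0,"ax":0,"ay":0,"az":0,"hand":0}]' >/dev/null && python3 chkz.py &&
python3 -m crank '[{"x":0,"y":0,"z":-0.0001,"ax":0,"ay":0,"az":0,"hand":0},{"x":0,"y":0,"z":-0.0001,"ax":0,"ay":0,"az":0,"hand":0},{"x":0,"y":0,"z":-0.0001,"ax":0,"ay":0,"az":0,"hand":0},{"x":0,"y":0,"z":-0.0001,"ax":0,"ay":0,"az":0,"hand":0},{"x":0,"y":0,"z":-0.0001,"ax":0,"ay":0,"az":0,"hand":0},{"x":0,"y":0,"z":0,"ax":0,"ay":0,"az":0,"hand":0},{"x":0,"y":0,"z":0,"ax":0,"ay":0,"az":0,"hand":0},{"x":0,"y":0,"z":0,"ax":0,"ay":0,"az":0,"hand":0},{"x":0,"y":0,"z":0,"ax":0,"ay":0,"az":0,"hand":0},{"x":0,"y":0,"z":0,"ax":0,"ay":0,"az":0,"hand":0}]' >/dev/null && python3 chkz.py &&
python3 -m crank '[{"x":0,"y":0,"z":-0.0001,"ax":0,"ay":0,"az":0,"hand":0},{"x":0,"y":0,"z":-0.0001,"ax":0,"ay":0,"az":0,"hand":0},{"x":0,"y":0,"z":-0.0001,"ax":0,"ay":0,"az":0,"hand":0},{"x":0,"y":0,"z":-0.0001,"ax":0,"ay":0,"az":0,"hand":0},{"x":0,"y":0,"z":-0.0001,"ax":0,"ay":0,"az":0,"hand":0},{"x":0,"y":0,"z":0,"ax":0,"ay":0,"az":0,"hand":0},{"x":0,"y":0,"z":0,"ax":0,"ay":0,"az":0,"hand":0},{"x":0,"y":0,"z":0,"ax":0,"ay":0,"az":0,"hand":0},{"x":0,"y":0,"z":0,"ax":0,"ay":0,"az":0,"hand":0},{"x":0,"y":0,"z":0,"ax":0,"ay":0,"az":0,"hand":0}]' >/dev/null && python3 chkz.py
```

```text
CHK F [ 0.1 -0.2  0.3] y 0.0806
CHK F [-0.6  0.1  0.6] y 0.0801
CHK F [ 0.9  0.4 -0.1] y 0.0796
CHK F [-0.   0.2 -0. ] y 0.0791
```

```bash
python3 -m crank '[{"x":0,"y":0,"z":-0.0001,"ax":0,"ay":0,"az":0,"hand":0},{"x":0,"y":0,"z":-0.0001,"ax":0,"ay":0,"az":0,"hand":0},{"x":0,"y":0,"z":-0.0001,"ax":0,"ay":0,"az":0,"hand":0},{"x":0,"y":0,"z":-0.0001,"ax":0,"ay":0,"az":0,"hand":0},{"x":0,"y":0,"z":-0.0001,"ax":0,"ay":0,"az":0,"hand":0},{"x":0,"y":0,"z":0,"ax":0,"ay":0,"az":0,"hand":0},{"x":0,"y":0,"z":0,"ax":0,"ay":0,"az":0,"hand":0},{"x":0,"y":0,"z":0,"ax":0,"ay":0,"az":0,"hand":0},{"x":0,"y":0,"z":0,"ax":0,"ay":0,"az":0,"hand":0},{"x":0,"y":0,"z":0,"ax":0,"ay":0,"az":0,"hand":0}]' >/dev/null && python3 chkz.py &&
python3 -m crank '[{"x":0,"y":0,"z":-0.0001,"ax":0,"ay":0,"az":0,"hand":0},{"x":0,"y":0,"z":-0.0001,"ax":0,"ay":0,"az":0,"hand":0},{"x":0,"y":0,"z":-0.0001,"ax":0,"ay":0,"az":0,"hand":0},{"x":0,"y":0,"z":-0.0001,"ax":0,"ay":0,"az":0,"hand":0},{"x":0,"y":0,"z":-0.0001,"ax":0,"ay":0,"az":0,"hand":0},{"x":0,"y":0,"z":0,"ax":0,"ay":0,"az":0,"hand":0},{"x":0,"y":0,"z":0,"ax":0,"ay":0,"az":0,"hand":0},{"x":0,"y":0,"z":0,"ax":0,"ay":0,"az":0,"hand":0},{"x":0,"y":0,"z":0,"ax":0,"ay":0,"az":0,"hand":0},{"x":0,"y":0,"z":0,"ax":0,"ay":0,"az":0,"hand":0}]' >/dev/null && python3 chkz.py &&
python3 -m crank '[{"x":0,"y":0,"z":-0.0001,"ax":0,"ay":0,"az":0,"hand":0},{"x":0,"y":0,"z":-0.0001,"ax":0,"ay":0,"az":0,"hand":0},{"x":0,"y":0,"z":-0.0001,"ax":0,"ay":0,"az":0,"hand":0},{"x":0,"y":0,"z":-0.0001,"ax":0,"ay":0,"az":0,"hand":0},{"x":0,"y":0,"z":-0.0001,"ax":0,"ay":0,"az":0,"hand":0},{"x":0,"y":0,"z":0,"ax":0,"ay":0,"az":0,"hand":0},{"x":0,"y":0,"z":0,"ax":0,"ay":0,"az":0,"hand":0},{"x":0,"y":0,"z":0,"ax":0,"ay":0,"az":0,"hand":0},{"x":0,"y":0,"z":0,"ax":0,"ay":0,"az":0,"hand":0},{"x":0,"y":0,"z":0,"ax":0,"ay":0,"az":0,"hand":0}]' >/dev/null && python3 chkz.py
python3 - <<'E'
from h import *
p=shot('scene');a=p['img'][90:250,240:400]
b=shot('wrist')['img']
A=cv2.resize(a,(400,400),interpolation=cv2.INTER_CUBIC);B=cv2.resize(b[:,160:480],(320,400))
cv2.imwrite('pics/c9.png',np.hstack([A,B])[:,:,::-1])
print(bot.sense()['time'])
E
```

```text
CHK F [-0.1  0.  -0.7] y 0.0786
CHK F [-0.2  0.5  1.5] y 0.0782
CHK F [-3.3  1.1  5.3] y 0.0779
49.9
```

The pad is down: 5.3 N at z=0.0779, against an expected 0.0785. I'll lift off straight up, retreat and check.

```bash
python3 -m crank '[{"x":-0.0005,"y":0,"z":0.0005,"ax":0,"ay":0,"az":0,"hand":0},{"x":0,"y":0,"z":0.002,"ax":0,"ay":0,"az":0,"hand":0},{"x":0,"y":0,"z":0.005,"ax":0,"ay":0,"az":0,"hand":0},{"x":0,"y":0,"z":0.01,"ax":0,"ay":0,"az":0,"hand":0},{"x":0,"y":0,"z":0.02,"ax":0,"ay":0,"az":0,"hand":0},{"x":0,"y":0,"z":0.03,"ax":0,"ay":0,"az":0,"hand":0},{"x":0,"y":0,"z":0.03,"ax":0,"ay":0,"az":0,"hand":0},{"x":0,"y":0,"z":0.03,"ax":0,"ay":0,"az":0,"hand":0},{"x":0,"y":0,"z":0.03,"ax":0,"ay":0,"az":0,"hand":0},{"x":0,"y":-0.03,"z":0.02,"ax":0,"ay":0,"az":0,"hand":0}]'
python3 -m crank '[{"x":0,"y":-0.03,"z":0,"ax":0,"ay":0,"az":0,"hand":0},{"x":0,"y":-0.02,"z":0,"ax":0,"ay":0,"az":0,"hand":0},{"x":0,"y":-0.01,"z":0,"ax":0,"ay":0,"az":0,"hand":0},{"x":0,"y":0,"z":0,"ax":0,"ay":0,"az":0,"hand":0},{"x":0,"y":0,"z":0,"ax":0,"ay":0,"az":0,"hand":0},{"x":0,"y":0,"z":0,"ax":0,"ay":0,"az":0,"hand":0},{"x":0,"y":0,"z":0,"ax":0,"ay":0,"az":0,"hand":0},{"x":0,"y":0,"z":0,"ax":0,"ay":0,"az":0,"hand":0},{"x":0,"y":0,"z":0,"ax":0,"ay":0,"az":0,"hand":0},{"x":0,"y":0,"z":0,"ax":0,"ay":0,"az":0,"hand":0}]'
python3 - <<'E'
from h import *
p=shot('scene');w=shot('wrist')
C=np.array([.5324,-.0534,0]);bx=np.array([.0398,-.9992,0]);by=np.array([.9992,.0398,0]);bz=np.array([0,0,1.])
for th in (0,.05,.1,.2):
    K=C+.010*bx+(-.042+.102*np.cos(th))*by+(.0745+.102*np.sin(th))*bz; print(th,'scene',proj(p,[K])[0].round(1),'wrist',proj(w,[K])[0].round(1))
for pp,n in((p,'scene'),(w,'wrist')):
    for r in eyes.trace(pp,'clamp_knob')[:2]: print(n,r['score'],np.round(r['point'],1)[::-1],r['pixels'].sum())
a=p['img'][90:250,240:400];b=w['img']
A=cv2.resize(a,(400,400),interpolation=cv2.INTER_CUBIC);B=cv2.resize(b[:,160:480],(320,400))
cv2.imwrite('pics/c10.png',np.hstack([A,B])[:,:,::-1])
for yt in(.005,.0085,.012): print('tail',yt,proj(w,[[.5303-yt*.0398,yt,.0653],[.5303-yt*.0398,yt,.0313]]).round(1).tolist())
E
```

```text
time: 50.73
position: [0.5589, -0.0902, 0.2596]
tool_rot: [2.172, 2.267, 0.007]
contact_force: [0.4, -0.7, 0.1]
opening: 0.0005
time: 51.57
position: [0.5576, -0.1526, 0.255]
tool_rot: [-2.177, -2.265, 0.0]
contact_force: [0.4, -1.0, -0.4]
opening: 0.0002
0 scene [288.4 187.8] wrist [357.4  70.8]
0.05 scene [288.3 186.8] wrist [357.9  70.6]
0.1 scene [288.3 185.8] wrist [358.2  70.4]
0.2 scene [288.5 183.6] wrist [357.9  69.9]
scene 0.47 [297.  179.5] 102
wrist 0.78 [303.6  72.2] 1662
wrist 0.44 [285.7 137.4] 25191
tail 0.005 [[291.0, -12.3], [293.3, -2.8]]
tail 0.0085 [[290.9, -16.9], [293.2, -6.9]]
tail 0.012 [[290.8, -21.6], [293.1, -11.1]]
```

View pics/c10.png

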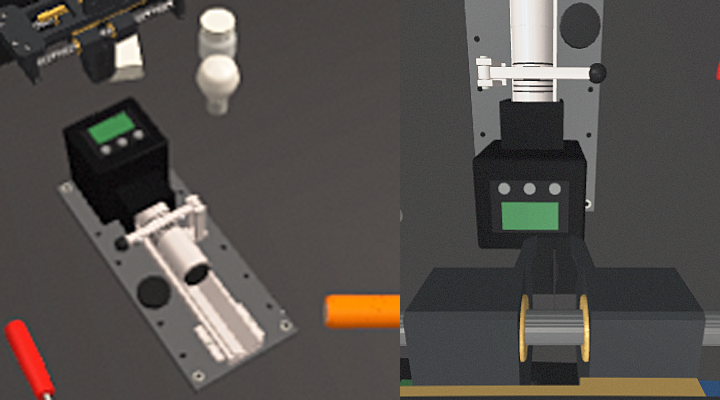

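The arm lies level across the lamp: the scene knob is at (288.8,187.2) against (288.4,187.8) predicted for angle 0. The lamp is in the shroud, the lens cap is undisturbed and the robot is clear.

```bash
python3 -c "
from station import bot
print(bot.hand_in())"
```

```text
the job is handed in; nothing more can be done
None
```

I laid the long aluminium lamp in the groove, let go of it, pushed it onto the seating ring and swung the hold-down onto it. The job was handed in at about 52 s, with the robot touching nothing.

- **Placing:** I lowered the lamp until the groove took its weight, then released it. Its middle was within about 1 mm of the groove point.
- **Seating:** The lamp slid at about 5 N. It stopped with the lens about 33 mm inside the shroud mouth, and the push rose to about 10.5 N. That puts roughly 5 N on the ring, held for over a second and well under the 15 N limit.
- **Hold-down:** I swung it over with under about 1.5 N of contact, then pressed until I felt 5.3 N with the arm at the expected height. The last picture shows the arm level across the lamp. The knob is within a pixel of where it should be at angle 0 (about 0.03 rad by eye).
- **Failed or disagreeing checks:**
  - The knob detector found nothing in one scene picture. In the final pictures its two answers were off target, so I read the knob by eye.
  - The final wrist view did not show the lamp's tail, so I did not re-measure its position after the clamp closed.
- **Other things in the scene:** The lens cap looked undisturbed in the last picture. I did not check the rest of the bystanders one by one.

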